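# Set a dough sheeter's roller gap to a thickness gauge

### The job

Set the dough sheeter to the thickness gauge: while the upper roller is still raised, slide the gauge flat down the chute and under the roller until its grip rests against the guard rod, and let go of it; then swing the ball lever to bring the roller down until it just meets the gauge, without nipping it hard. Check the setting by drawing the gauge back out up the chute, leaving the lever where it is, and lay the gauge flat in its tray again. Leave the spice jar, small glass jar and lemon on the board undisturbed.

Things in the scene. Friction and masses are not known exactly. Their poses are not given: they have to be found in the camera images.
- sheeter: Bare metal hand dough sheeter (crank taken off) fixed on the wooden board, 175 long x 112 wide x 130 high without its lever. Origin: underside, right below the nip of its rollers; x is level, the way the chute falls (away from the robot), y left, z up. Cheek plates at y = -44..-36 and 36..44 mm, x = -34..44, top at 106.
- chute: Its feed chute, 30 degrees below level. Origin: at the nip, on the chute's surface, mid width, 62 mm above the sheeter's origin; x down the slope in feed direction, y left, z square to the slope. The surface z = 0 runs from x = -134 to the fixed lower roller (radius 18), which is level with it at x = 0. 58 mm wide between side rails 6 high (x = -134 to -34).
- guard_rod (a point): Middle of the level guard rod, diameter 8, across the chute before the roller: at x = -38, z = 18 mm in the chute's frame, so 14 mm are free under it.
- eccentric (a joint): Angle (rad) of the eccentric, lever and upper roller in one part: 0 gap widest, 2.09 tightest; it grows as the ball goes to the sheeter's -x. Gap between roller and chute surface: 7 - 7 cos(2.618 - angle) mm: 13 at 0, 9.6 at 0.66, 7.5 at 0.98, 6 at 1.19, 5.3 at 1.29. Starts at 0.05 to 0.5; friction (2 N at the ball) holds it. Past touching the gauge the ball resists by about 1 N per mm.
- lever_pivot (a point): Point on the eccentric's pivot line (along the sheeter's y), at x = 12.5, y = 0, z = 83.7 mm in the sheeter's frame.
- lever_ball (a point): Centre of the black ball, diameter 26, on the lever's end, left of the sheeter. In the sheeter's frame, mm: x = 12.5 + 80 sin(1.047 - angle), y = 82, z = 83.7 + 80 cos(1.047 - angle). A 9 mm rod runs from it to the pivot, within 5 mm of y = 82 over the last 32 mm.
- roller_axis (a point): Middle of the upper roller's axis (steel, radius 18, 70 wide, turning with the lever). Its z in the chute's frame is the gap plus 18 mm.
- gauge: Thickness gauge, 0.24 kg: steel leaf 135 x 44 x 6 mm with an upright wooden grip 50 long x 16 wide x 36 high on it. Origin: underside, below the grip's middle; x towards the leaf's tip, z up. Leaf x = -30..105, grip x = -25..25, z = 6..42; centre of mass near x = 30. Home in the chute (grip against the guard rod) its origin lies at x = -67 there, its tip at 38.
- gauge_tip (a point): Middle of the leaf's tip edge, on its underside (gauge x = 105 mm).
- gauge_mid (a point): Middle of the leaf, on its underside (gauge x = 37.5 mm).
- tray: Shallow open grey tray, 176 x 104 x 16 mm outside, walls and floor 3 mm, fixed on the board. Origin: centre of its underside; x along its length, z up. The gauge lies in it along its length at the start, on the floor, its tip towards the tray's +x.
- pepper_jar: Bystander: spice jar, 41 diameter x 105 high.
- lemon: Bystander: lemon, 71 x 53 x 51.
- sill_jar: Bystander: small glass jar with a tan lid, 56 diameter x 93 high.

How it is judged:
By the outcome, as a careful person would: the job done as asked, in the order asked, and still so for the second after the job is handed in, with the robot touching nothing.
It also fails if it takes over 61 s, if anything falls off the work surface, if the arm or the gripper's body presses on something with over 40 N, if the wrist force passes 120 N, or if a joint passes its speed limit or range.

### The arm

A 7-joint arm with a two-finger parallel gripper is mounted at the origin on a cart in front of the work surface, level with it; the furniture and walls round the work are solid. World frame = base frame: x ahead of the robot, y to its left, z up, the work surface at z = 0. Lengths are in m, angles in rad, forces in N, time in s.
With the tool pointing down it reaches from about 0.35 to 0.9 m from the base axis. Payload 8.1 kg.
Tool frame: the origin (TCP) lies midway between the tips of the shut fingers; the grasp point (between the pads) lies 19 mm behind it; z points along the fingers, y is the line along which they close (so a half turn about z gives the same grasp; the last joint's range is limited). The gripper opens to 92 mm and grips with 3 to 60 N. Pads are 19 mm wide; open, the fingers measure 130 mm over their backs; the gripper's body (75 mm by 190 mm) begins 47 mm behind the grasp point.
Start: joints at [-1.399, 0.434, 0.025, 1.573, -0.012, 1.134, -0.075], TCP at [0.17, 0.602, 0.206] pointing down, gripper open.
Joint ranges: [-2.62, 2.62], [-0.44, 2.09], [-1.27, 1.32], [0.08, 2.57], [-1.32, 4.46], [0.12, 2], [-2.74, 2.74]. Speed limits (rad/s): [2.22, 2.22, 3.01, 3.01, 3.14, 3.14, 3.14].

### API

Orientations are given as a rotation vector (axis times angle).
In Python, from cell import arm gives the robot as it stands.
- The arm moves only by the tool arm_command, never from a script. Its arguments are lists of equal length, an entry for each row: "dp": the shift along the tool's x, y, z in units of 25 mm (1.0 is 25 mm), a list of three; "angular": the turn, a rotation vector about the tool's x, y, z in units of 0.15 rad (1.0 is 0.15 rad), a list of three; "claw": the opening, from 0 (shut) to 1 (fully open). In form: {"dp": [[x, y, z], ...], "angular": [[rx, ry, rz], ...], "claw": [claw, ...]}. A call has 1 to 10 rows; each row shifts and turns the commanded pose from where the row before left it, along the tool's axes as they then stand; what a row does not reach is not made up. A row lasts 1/10 s, in which the tool goes at most 50 mm and 8.59 degrees, less where a joint would pass 70% of its speed; a pose out of reach is approached as far as the arm can. A call with a number of a shift or a turn outside -1 to 1 is refused whole. A call with a gripper value outside its range is refused whole. The fingers move at their own pace and stop on an object; "force" is the grip in N (left out, the last holds). Time passes only in rows, so rows that do not move let the fingers close. It gives the time, the measured TCP pose, the force, the opening and the grip force at its end, in the units of the state.
- arm.observe(): the state, without advancing time (a new reading comes with each control period).
- arm.get_image(name): name is "scene" or "top" or "wrist"; returns a dict with "frame" (400x640x3 uint8, red, green, blue), "z_map" (400x640 float32, m along the optical axis (not along the pixel's ray), 0 where there is no reading), "K" (3x3 intrinsics, pixels), "R" (3x3) and "t" (3): a world point X has camera coordinates R X + t. Camera axes: x right, y down, z forward; pixel columns grow to the right and rows downward; lengths in m; the calibration is good to about 2 mm. A picture is of the moment at which its call begins.
- arm.sign_off(): hands the job in; it is judged then, once.
The state is a dict: "clock": time; "joints": joint angles; "dq": joint speeds; "joint_efforts": joint torques, N m; "position": TCP position; "ee_rot": TCP orientation; "force": force on the tool from outside, world axes, zero at the start; "ft_torque": the same for the moment, N m; "width": opening from 0.0 (shut) to 1.0 (fully open); "gripper_force": force on a finger pad.
Only numpy, scipy, OpenCV 4.12 (cv2) and the standard library are available. Lean on these libraries where they do the work, as an engineer would, in place of code of your own. Each camera call takes 0.05 s, during which the arm holds its last target. There are 200 camera calls.

## Working session

There is one attempt and no reset: what is moved stays moved. The work goes in short steps, Python scripts to look and compute and a tool call to move; the robot and the scene stay as the last step left them, time stands still between calls to the robot, and variables do not carry over. Pictures are saved under pics/ and viewed, at most 10 in all, crops included, and the job is handed in when it is done.

Besides the shell and the picture viewer there is one more tool, called after ">>>" by a JSON object that holds its "op" and its "data", one argument or row to a line. arm_command: Moves the arm, as the interface text tells. Its arguments: {"type":"object","properties":{"dp":{"type":"array","items":{"type":"array","items":{"type":"number"}}},"angular":{"type":"array","items":{"type":"array","items":{"type":"number"}}},"claw":{"type":"array","items":{"type":"number"}},"force":{"type":"number"}},"required":["dp","angular","claw"]}

```bash
mkdir -p pics; ls; python3 - <<'E'
from cell import arm
import cv2,numpy as np
for n in("scene","top"):
    d=arm.get_image(n);cv2.imwrite(f"pics/{n}0.png",d["frame"][:,:,::-1]);np.savez(f"{n}0.npz",**d)
    print(n,d["K"].round(1).tolist(),d["R"].round(3).tolist(),d["t"].round(3))
print(arm.observe())
E
```

```text
pics
scene [[420.3, 0.0, 329.6], [0.0, 420.3, 192.0], [0.0, 0.0, 1.0]] [[0.526, -0.85, -0.017], [-0.615, -0.367, -0.698], [0.587, 0.378, -0.716]] [-0.284  0.432  1.021]
top [[469.3, 0.0, 315.5], [0.0, 469.3, 209.6], [0.0, 0.0, 1.0]] [[-0.007, -1.0, -0.003], [-0.989, 0.007, -0.149], [0.149, 0.002, -0.989]] [-0.014  0.555  1.365]
{'clock': 0.1, 'joints': array([-1.39861071,  0.43514798,  0.02496591,  1.57399234, -0.01155905,
        1.13402262, -0.07510493]), 'dq': array([ 0.00106679, -0.00189772,  0.00144395, -0.00307097,  0.00046461,
       -0.00093455, -0.00029233]), 'joint_efforts': array([ 3.25331981e-03, -6.69117737e+01,  9.88086797e-01, -3.15142214e+01,
       -6.03807648e-02,  3.74263048e-02,  2.00472130e-05]), 'position': array([0.16951826, 0.60106248, 0.20483204]), 'ee_rot': array([-4.30348612e-01, -3.11194408e+00,  2.23987390e-03]), 'force': array([ 0.56486892, -0.27278309, -0.39180651]), 'ft_torque': array([ 0.00918518,  0.06638908, -0.06170694]), 'gripper_force': 0.0, 'width': 1.0018766202631832}
```

View pics/scene0.png

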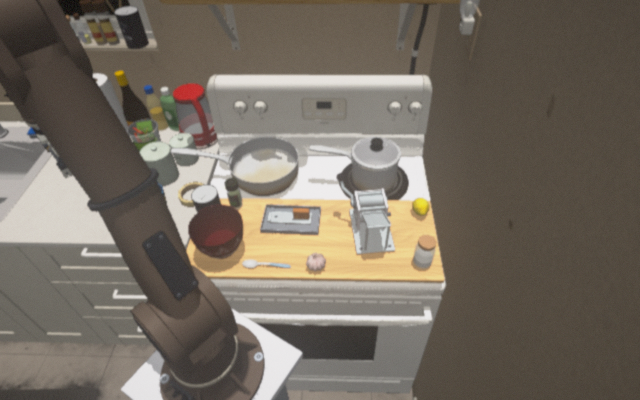

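View pics/top0.png

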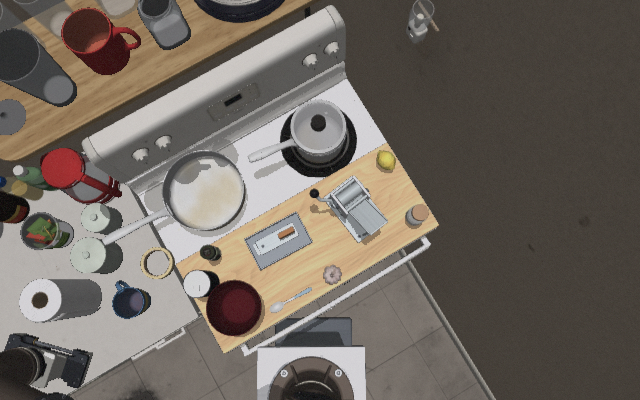

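The scene view shows the tray with the gauge at about (291,219), the sheeter at (372,222), and the lemon and jars. In the top view the tray is at (279,241) with the grip at (287,231) and the tip to the left. The sheeter is at (355,208), with its ball at (314,193).

```bash
cat >h.py <<'E'
import numpy as np,cv2
def cloud(d):
    z=d["z_map"];v,u=np.mgrid[:z.shape[0],:z.shape[1]]
    c=np.stack([u,v,np.ones_like(u)],-1)@np.linalg.inv(d["K"]).T*z[...,None]
    return (c-d["t"])@d["R"]
def proj(d,X):
    c=np.atleast_2d(X)@d["R"].T+d["t"];p=c@d["K"].T
    return p[:,:2]/p[:,2:]
E
python3 - <<'E'
from h import *
d=np.load("top0.npz");P=cloud(d)
cv2.imwrite("pics/topcrop.png",cv2.resize(d["frame"][140:275,235:435,::-1],None,fx=4,fy=4,interpolation=cv2.INTER_CUBIC))
for n,(u,v) in dict(ball=(314,193),grip=(287,231),leaf=(262,245),chute=(368,226),jar=(417,213),lemon=(386,159),pep=(210,252),board=(320,250)).items(): print(n,P[v,u].round(3))
E
```

```text
ball [ 0.577 -0.014  0.193]
grip [0.488 0.065 0.076]
leaf [0.45  0.141 0.045]
chute [ 0.492 -0.162  0.149]
jar [ 0.53  -0.302  0.131]
lemon [ 0.698 -0.227  0.087]
pep [0.424 0.272 0.143]
board [ 0.434 -0.03   0.038]
```

View pics/topcrop.png

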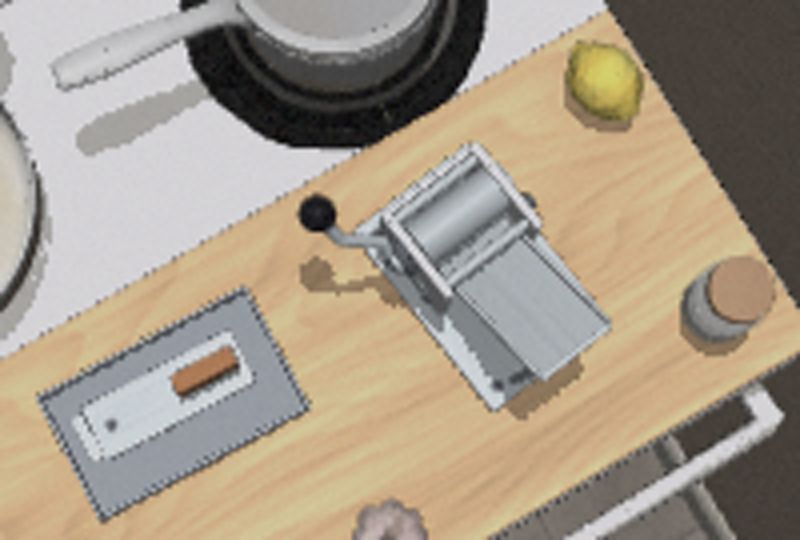

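The crop shows the tray with the gauge in it, grip to the right and tip to the left. The chute's upper end is at crop (577,352), and the ball is at (318,213).

```bash
cat > fit.py <<'E'
from h import *
d=np.load("top0.npz");P=cloud(d);F=d["frame"].astype(int)
def rect(m,u0,v0,u1,v1,name):
    s=np.zeros(m.shape,bool);s[v0:v1,u0:u1]=1
    p=P[s&m&(d["z_map"]>0)]; (cx,cy),(w,h),a=cv2.minAreaRect(p[:,:2].astype(np.float32))
    print(name,len(p),np.round([cx,cy,w,h,a],4),"z",np.percentile(p[:,2],[10,50,90]).round(4)); return p
Z=P[...,2]
bz=np.median(Z[243:256,315:330]);print("board",bz)
rect((abs(Z-bz-.106)<.006),320,165,390,240,"cheeks")
p=rect((Z>bz+.085)&(Z<bz+.135),342,200,390,238,"chute")
# chute plane
q=P[208:228,358:378].reshape(-1,3);
for _ in range(4):
    c=q.mean(0);n=np.linalg.svd(q-c)[2][2];n*=np.sign(n[2]);q=q[abs((q-c)@n)<.003]
print("plane",c.round(4),n.round(3),"az",np.degrees(np.arctan2(n[1],n[0])).round(1),"tilt",np.degrees(np.arccos(n[2])).round(1),len(q))
R,G,B=F[...,0],F[...,1],F[...,2]
rect((R-B>50)&(Z>bz+.035),275,220,298,242,"grip")
rect((R-B<12)&(Z<bz+.03),240,208,316,274,"tray")
rect((R>195)&(B>195)&(Z<bz+.03),240,208,316,274,"leaf")
p=P[186:200,307:322][(F[186:200,307:322].sum(-1)<120)];p=p[p[:,2]>bz+.1];print("ball",p.mean(0).round(4),len(p),p.min(0).round(3),p.max(0).round(3))
E
python3 fit.py
```

```text
board 0.033870127787907975
cheeks 718 [ 0.5633 -0.1343  0.1475  0.1108 51.4088] z [0.135  0.1389 0.1433]
chute 780 [ 0.5307 -0.1479  0.1269  0.0741 40.4945] z [0.1249 0.1397 0.1603]
plane [ 0.5175 -0.1624  0.13  ] [0.574 0.818 0.035] az 55.0 tilt 88.0 56
grip 80 [4.8510e-01 6.9700e-02 1.4600e-02 4.6900e-02 2.9792e+01] z [0.0751 0.0785 0.0822]
tray 2277 [ 0.5055  0.1156  0.1981  0.1743 27.5667] z [0.002  0.0382 0.0461]
leaf 677 [ 0.5151  0.1336  0.1667  0.135  33.6183] z [-0.0014  0.0405  0.0458]
ball [ 0.5775 -0.0141  0.188 ] 52 [ 0.568 -0.025  0.182] [ 0.587 -0.004  0.195]
```

```bash
cat > fit2.py <<'E'
from h import *
d=np.load("top0.npz");bz=.035
def ray(cx,cy,z):
    c=np.linalg.inv(d["K"])@[235+cx/4-.4,140+cy/4-.4,1];w=d["R"].T@c;o=-d["R"].T@d["t"];return o+w*(z-o[2])/w[2]
obs=[((383,218),(44,44,106)),((444,301),(-34,44,106)),((478,142),(44,-44,106)),((543,222),(-34,-44,106)),((543,381),(-118,32,132)),((611,324),(-118,-32,132))]
W=np.array([ray(*o,m[2]/1000+bz)[:2] for o,m in obs]);M=np.array([m[:2] for o,m in obs])/1000
mc,wc=M.mean(0),W.mean(0);a=M-mc;b=W-wc
th=np.arctan2((a[:,0]*b[:,1]-a[:,1]*b[:,0]).sum(),(a*b).sum());R=np.array([[np.cos(th),-np.sin(th)],[np.sin(th),np.cos(th)]])
t=wc-R@mc;print("sheeter",t.round(4),"yaw",np.degrees(th).round(1),"res mm",((W-M@R.T-t)*1000).round(1).tolist())
ball=np.array([.5775,-.0141])
print("ball in sheeter",(R.T@(ball-t)).round(4))
for n,(cx,cy),z in[("tray",(40,396),.016),("tray",(245,290),.016),("tray",(308,408),.016),("tray",(102,521),.016),("leaf",(75,413),.009),("leaf",(100,461),.009),("leaf",(241,333),.009),("leaf",(256,375),.009),("ball",(318,213),.143)]: print(n,ray(cx,cy,bz+z).round(4))
E
python3 fit2.py
```

```text
sheeter [ 0.5779 -0.1179] yaw 37.7 res mm [[-2.1, -3.7], [0.7, 2.3], [-2.1, -1.6], [2.1, 1.8], [1.0, -1.1], [0.4, 2.3]]
ball in sheeter [0.0633 0.0823]
tray [0.4688 0.1919 0.051 ]
tray [0.5467 0.0406 0.051 ]
tray [ 0.4585 -0.0058  0.051 ]
tray [0.3769 0.1452 0.051 ]
leaf [0.4566 0.1669 0.044 ]
leaf [0.421 0.148 0.044]
leaf [0.5153 0.0439 0.044 ]
leaf [0.4838 0.0328 0.044 ]
ball [ 0.5806 -0.0147  0.178 ]
```

```bash
cat > plan.py <<'E'
from h import *
from cell import arm
from scipy.spatial.transform import Rotation as Ro
import json
S=np.array([.578,-.118,.035]);SY=np.radians(37.7)
def Rtool(az,lean=0):   # tool x at azimuth az (deg), z down; lean: top of tool tilts toward -x by lean deg
    return Ro.from_euler("z",az,degrees=True)*Ro.from_matrix(np.diag([1.,-1,-1]))*Ro.from_euler("y",lean,degrees=True)
def cur():
    s=arm.observe();return s["position"],Ro.from_rotvec(s["ee_rot"]),s
def plan(wps,dec=2,start=None):
    """wps: list of (pos,R,N or None)"""
    p,R=start or cur()[:2]; out=[]
    for q,Q,N in wps:
        w=(R.inv()*Q).as_rotvec(); st=np.array(q)-p
        N=N or int(np.ceil(max(np.linalg.norm(st)/.025,np.linalg.norm(w)/.15,1)))
        for i in range(N):
            Ri=R*Ro.from_rotvec(w*i/N)
            out.append((np.round(Ri.inv().apply(st/N)/.025,dec),np.round(w/N/.15,dec)))
        p,R=np.array(q),Q
    print(len(out),"rows")
    for i in range(0,len(out),10):
        print(json.dumps({"dp":[(o[0]+0).tolist() for o in out[i:i+10]],"angular":[(o[1]+0).tolist() for o in out[i:i+10]]}).replace(" ",""))
def chute(x,y,z):   # mm in chute frame -> world
    c,s=np.cos(np.pi/6),.5
    return sheet(x*c+z*s,y,62-x*s+z*c)
def sheet(x,y,z):
    v=np.array([x,y,z])/1000;c,s=np.cos(SY),np.sin(SY);return S+[c*v[0]-s*v[1],s*v[0]+c*v[1],v[2]]
E
python3 - <<'E'
from plan import *
p,R,s=cur()
P=cloud(np.load("top0.npz"));Q=P.reshape(-1,3)
a=np.array([.17,.6]);b=np.array([.4855,.067])
for f in np.linspace(0,1,9):
    c=a+f*(b-a);m=np.linalg.norm(Q[:,:2]-c,axis=1)<.13;print(c.round(2),np.percentile(Q[m,2],99.5).round(3) if m.any() else None)
plan([([p[0],p[1],.28],R,None),([.475,.08,.28],Rtool(118),None),([.4855,.067,.17],Rtool(118),None)])
E
```

```text
[0.17 0.6 ] 0.647
[0.21 0.53] 0.701
[0.25 0.47] 0.712
[0.29 0.4 ] 0.714
[0.33 0.33] 0.158
[0.37 0.27] 0.158
[0.41 0.2 ] 0.157
[0.45 0.13] 0.137
[0.49 0.07] 0.188
34 rows
{"dp":[[0.0,0.0,-0.75],[0.0,0.0,-0.75],[0.0,0.0,-0.75],[0.0,0.0,-0.75],[-0.7,-0.67,0.0],[-0.72,-0.65,0.0],[-0.74,-0.62,0.0],[-0.76,-0.6,0.0],[-0.78,-0.57,0.0],[-0.8,-0.55,0.0]],"angular":[[0.0,0.0,0.0],[0.0,0.0,0.0],[0.0,0.0,0.0],[0.0,0.0,0.0],[0.0,0.0,0.22],[0.0,0.0,0.22],[0.0,0.0,0.22],[0.0,0.0,0.22],[0.0,0.0,0.22],[0.0,0.0,0.22]]}
{"dp":[[-0.81,-0.52,0.0],[-0.83,-0.5,0.0],[-0.84,-0.47,0.0],[-0.86,-0.44,0.0],[-0.87,-0.41,0.0],[-0.89,-0.39,0.0],[-0.9,-0.36,0.0],[-0.91,-0.33,0.0],[-0.92,-0.3,0.0],[-0.93,-0.27,0.0]],"angular":[[0.0,0.0,0.22],[0.0,0.0,0.22],[0.0,0.0,0.22],[0.0,0.0,0.22],[0.0,0.0,0.22],[0.0,0.0,0.22],[0.0,0.0,0.22],[0.0,0.0,0.22],[0.0,0.0,0.22],[0.0,0.0,0.22]]}
{"dp":[[-0.94,-0.24,0.0],[-0.94,-0.21,0.0],[-0.95,-0.18,0.0],[-0.96,-0.15,0.0],[-0.96,-0.12,0.0],[-0.96,-0.08,0.0],[-0.96,-0.05,0.0],[-0.97,-0.02,0.0],[-0.97,0.01,0.0],[-0.13,0.03,0.88]],"angular":[[0.0,0.0,0.22],[0.0,0.0,0.22],[0.0,0.0,0.22],[0.0,0.0,0.22],[0.0,0.0,0.22],[0.0,0.0,0.22],[0.0,0.0,0.22],[0.0,0.0,0.22],[0.0,0.0,0.22],[0.0,0.0,0.0]]}
{"dp":[[-0.13,0.03,0.88],[-0.13,0.03,0.88],[-0.13,0.03,0.88],[-0.13,0.03,0.88]],"angular":[[0.0,0.0,0.0],[0.0,0.0,0.0],[0.0,0.0,0.0],[0.0,0.0,0.0]]}
```

>>> {"op": "arm_command", "data": {
  "dp": [
    [0,0,-0.75],
    [0,0,-0.75],
    [0,0,-0.75],
    [0,0,-0.75],
    [-0.7,-0.67,0],
    [-0.72,-0.65,0],
    [-0.74,-0.62,0],
    [-0.76,-0.6,0],
    [-0.78,-0.57,0],
    [-0.8,-0.55,0]
  ],
  "angular": [
    [0,0,0],
    [0,0,0],
    [0,0,0],
    [0,0,0],
    [0,0,0.22],
    [0,0,0.22],
    [0,0,0.22],
    [0,0,0.22],
    [0,0,0.22],
    [0,0,0.22]
  ],
  "claw": [1,1,1,1,1,1,1,1,1,1]
}}

```text
clock: 1.1
position: [0.2435, 0.4751, 0.2802]
ee_rot: [-0.738, -3.054, 0.001]
force: [-0.4, -0.0, 0.6]
width: 1.003
gripper_force: 0.0
```

>>> {"op": "arm_command", "data": {
  "dp": [
    [-0.81,-0.52,0],
    [-0.83,-0.5,0],
    [-0.84,-0.47,0],
    [-0.86,-0.44,0],
    [-0.87,-0.41,0],
    [-0.89,-0.39,0],
    [-0.9,-0.36,0],
    [-0.91,-0.33,0],
    [-0.92,-0.3,0],
    [-0.93,-0.27,0]
  ],
  "angular": [
    [0,0,0.22],
    [0,0,0.22],
    [0,0,0.22],
    [0,0,0.22],
    [0,0,0.22],
    [0,0,0.22],
    [0,0,0.22],
    [0,0,0.22],
    [0,0,0.22],
    [0,0,0.22]
  ],
  "claw": [1,1,1,1,1,1,1,1,1,1]
}}

```text
clock: 2.1
position: [0.3645, 0.265, 0.2806]
ee_rot: [1.232, 2.89, 0.0]
force: [-0.4, 0.3, 0.2]
width: 1.0
gripper_force: 0.0
```

>>> {"op": "arm_command", "data": {
  "dp": [
    [-0.94,-0.24,0],
    [-0.94,-0.21,0],
    [-0.95,-0.18,0],
    [-0.96,-0.15,0],
    [-0.96,-0.12,0],
    [-0.96,-0.08,0],
    [-0.96,-0.05,0],
    [-0.97,-0.02,0],
    [-0.97,0.01,0],
    [0,0,0]
  ],
  "angular": [
    [0,0,0.22],
    [0,0,0.22],
    [0,0,0.22],
    [0,0,0.22],
    [0,0,0.22],
    [0,0,0.22],
    [0,0,0.22],
    [0,0,0.22],
    [0,0,0.22],
    [0,0,0]
  ],
  "claw": [1,1,1,1,1,1,1,1,0.7,0.6]
}}

```text
clock: 3.1
position: [0.4724, 0.0732, 0.2807]
ee_rot: [1.651, 2.671, -0.001]
force: [-0.4, -0.1, 0.1]
width: 0.871
gripper_force: 0.0
```

```bash
python3 - <<'E'
from plan import *
d=arm.get_image("wrist");np.savez("w1.npz",**d);cv2.imwrite("pics/w1.png",d["frame"][:,:,::-1])
o=-d["R"].T@d["t"];print("cam",o.round(3),d["R"].round(2).tolist())
P=cloud(d);F=d["frame"].astype(int);Z=P[...,2];ok=d["z_map"]>0
m=ok&(F[...,0]-F[...,2]>50)&(Z>.06)&(Z<.095);m=(cv2.connectedComponentsWithStats(m.astype(np.uint8)));i=1+m[2][1:,4].argmax();v,u=np.where(m[1]==i);print("grip px",u.mean(),v.mean(),len(u))
p=P[v,u];p=p[p[:,2]>np.percentile(p[:,2],50)-.006];print("grip",cv2.minAreaRect(p[:,:2].astype(np.float32)),np.median(p[:,2]))
E
```

```text
cam [0.441 0.137 0.459] [[0.89, 0.45, -0.0], [0.43, -0.86, 0.26], [0.12, -0.23, -0.97]]
grip px 325.4021052631579 175.81894736842105 475
grip ((0.4833434224128723, 0.07086408138275146), (0.013350770808756351, 0.04788181185722351), 28.41371726989746) 0.07824347369544986
```

View pics/w1.png

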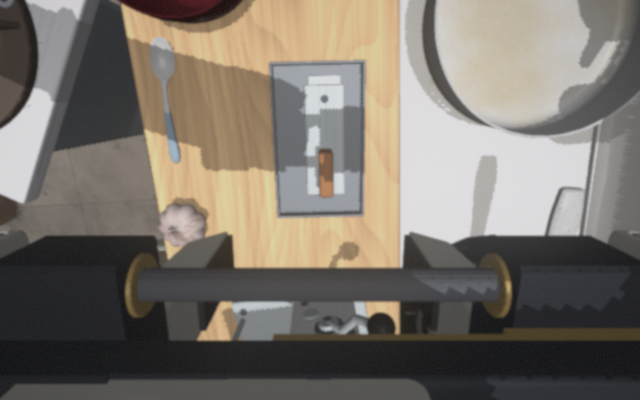

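The wrist view shows the gauge in the tray, with the grip at about (325,175). The ball is at the bottom, near (380,322).

```bash
python3 - <<'E'
from plan import *
plan([([.486,.065,.12],Rtool(118.2),None),([.486,.065,.0495],Rtool(118.2),4)])
E
```

```text
11 rows
{"dp":[[-0.09,0.05,0.92],[-0.09,0.05,0.92],[-0.09,0.05,0.92],[-0.09,0.05,0.92],[-0.09,0.05,0.92],[-0.09,0.05,0.92],[-0.09,0.05,0.92],[0.0,0.0,0.7],[0.0,0.0,0.7],[0.0,0.0,0.7]],"angular":[[0.0,0.0,-0.02],[0.0,0.0,-0.02],[0.0,0.0,-0.02],[0.0,0.0,-0.02],[0.0,0.0,-0.02],[0.0,0.0,-0.02],[0.0,0.0,-0.02],[0.0,0.0,0.0],[0.0,0.0,0.0],[0.0,0.0,0.0]]}
{"dp":[[0.0,0.0,0.7]],"angular":[[0.0,0.0,0.0]]}
```

>>> {"op": "arm_command", "data": {
  "dp": [
    [-0.09,0.05,0.92],
    [-0.09,0.05,0.92],
    [-0.09,0.05,0.92],
    [-0.09,0.05,0.92],
    [-0.09,0.05,0.92],
    [-0.09,0.05,0.92],
    [-0.09,0.05,0.92],
    [0,0,0.7],
    [0,0,0.7],
    [0,0,0.7]
  ],
  "angular": [
    [0,0,-0.02],
    [0,0,-0.02],
    [0,0,-0.02],
    [0,0,-0.02],
    [0,0,-0.02],
    [0,0,-0.02],
    [0,0,-0.02],
    [0,0,0],
    [0,0,0],
    [0,0,0]
  ],
  "claw": [0.45,0.45,0.45,0.45,0.45,0.45,0.45,0.45,0.45,0.45]
}}

```text
clock: 4.15
position: [0.4857, 0.0681, 0.0662]
ee_rot: [-1.612, -2.696, -0.0]
force: [0.3, -0.3, -0.3]
width: 0.448
gripper_force: 0.0
```

>>> {"op": "arm_command", "data": {
  "dp": [
    [0,0,0.7],
    [0,0,0],
    [0,0,0],
    [0,0,0],
    [0,0,0],
    [0,0,0],
    [0,0,0]
  ],
  "angular": [
    [0,0,0],
    [0,0,0],
    [0,0,0],
    [0,0,0],
    [0,0,0],
    [0,0,0],
    [0,0,0]
  ],
  "claw": [0.45,0.3,0,0,0,0,0],
  "force": 25
}}

```text
clock: 4.85
position: [0.4864, 0.0677, 0.0503]
ee_rot: [1.613, 2.695, 0.002]
force: [-0.9, 0.8, 7.7]
width: 0.168
gripper_force: 25.0
```

```bash
python3 - <<'E'
from plan import *
p,R,s=cur();q=chute(-218,0,38);print(q)
plan([([p[0],p[1],.2],R,7),((np.array([p[0],p[1],.2])*.5+q*.5)+[-.02,0,.03],Rtool(78,-12),None),(q,Rtool(37.7,-30),None)])
E
```

```text
[ 0.44365536 -0.22183334  0.23890897]
20 rows
{"dp":[[0.0,0.0,-0.86],[0.0,0.0,-0.86],[0.0,0.0,-0.86],[0.0,0.0,-0.86],[0.0,0.0,-0.86],[0.0,0.0,-0.86],[0.0,0.0,-0.86],[-0.62,-0.6,-0.28],[-0.68,-0.54,-0.26],[-0.74,-0.47,-0.23]],"angular":[[0.0,0.0,0.0],[0.0,0.0,0.0],[0.0,0.0,0.0],[0.0,0.0,0.0],[0.0,0.0,0.0],[0.0,0.0,0.0],[0.0,0.0,0.0],[0.07,-0.19,0.67],[0.07,-0.19,0.67],[0.07,-0.19,0.67]]}
{"dp":[[-0.79,-0.39,-0.21],[-0.83,-0.32,-0.18],[-0.86,-0.23,-0.15],[-0.88,-0.15,-0.12],[-0.91,0.19,0.27],[-0.87,0.3,0.3],[-0.81,0.41,0.33],[-0.75,0.51,0.35],[-0.67,0.6,0.36],[-0.58,0.68,0.36]],"angular":[[0.07,-0.19,0.67],[0.07,-0.19,0.67],[0.07,-0.19,0.67],[0.07,-0.19,0.67],[0.28,-0.33,0.73],[0.28,-0.33,0.73],[0.28,-0.33,0.73],[0.28,-0.33,0.73],[0.28,-0.33,0.73],[0.28,-0.33,0.73]]}
```

>>> {"op": "arm_command", "data": {
  "dp": [
    [0,0,-0.86],
    [0,0,-0.86],
    [0,0,-0.86],
    [0,0,-0.86],
    [0,0,-0.86],
    [0,0,-0.86],
    [0,0,-0.86],
    [-0.62,-0.6,-0.28],
    [-0.68,-0.54,-0.26],
    [-0.74,-0.47,-0.23]
  ],
  "angular": [
    [0,0,0],
    [0,0,0],
    [0,0,0],
    [0,0,0],
    [0,0,0],
    [0,0,0],
    [0,0,0],
    [0.07,-0.19,0.67],
    [0.07,-0.19,0.67],
    [0.07,-0.19,0.67]
  ],
  "claw": [0,0,0,0,0,0,0,0,0,0]
}}

```text
clock: 5.85
position: [0.4675, 0.0047, 0.2216]
ee_rot: [1.967, 2.372, -0.11]
force: [0.4, 1.1, -2.2]
width: 0.171
gripper_force: 25.0
```

>>> {"op": "arm_command", "data": {
  "dp": [
    [-0.79,-0.39,-0.21],
    [-0.83,-0.32,-0.18],
    [-0.86,-0.23,-0.15],
    [-0.88,-0.15,-0.12],
    [-0.91,0.19,0.27],
    [-0.87,0.3,0.3],
    [-0.81,0.41,0.33],
    [-0.75,0.51,0.35],
    [-0.67,0.6,0.36],
    [-0.58,0.68,0.36]
  ],
  "angular": [
    [0.07,-0.19,0.67],
    [0.07,-0.19,0.67],
    [0.07,-0.19,0.67],
    [0.07,-0.19,0.67],
    [0.28,-0.33,0.73],
    [0.28,-0.33,0.73],
    [0.28,-0.33,0.73],
    [0.28,-0.33,0.73],
    [0.28,-0.33,0.73],
    [0.28,-0.33,0.73]
  ],
  "claw": [0,0,0,0,0,0,0,0,0,0]
}}

```text
clock: 6.85
position: [0.4426, -0.2219, 0.2379]
ee_rot: [2.735, 0.926, -0.728]
force: [0.8, -0.1, -1.3]
width: 0.171
gripper_force: 25.0
```

```bash
python3 - <<'E'
from plan import *
d=arm.get_image("wrist");np.savez("w2.npz",**d)
p,R,s=cur();print(p,(Rtool(37.7,-30).inv()*R).as_rotvec(degrees=True),s["force"])
im=d["frame"][:,:,::-1].copy()
M=[(-34,y,106) for y in(-44,-36,36,44)]+[(44,y,106) for y in(-44,44)]
X=[sheet(*m) for m in M]+[chute(x,y,z) for x,y,z in[(-134,29,6),(-134,-29,6),(-38,0,22),(-38,36,22),(-38,-36,22)]]
for u,v in proj(d,np.array(X)): cv2.drawMarker(im,(int(u),int(v)),(0,0,255),0,8)
cv2.imwrite("pics/w2.png",cv2.resize(im,(800,500)))
E
```

```text
[ 0.44205505 -0.22555366  0.23725127] [ 0.33335472 -0.1623091   0.76677251] [ 0.94897489 -2.20947639 -2.30462153]
```

View pics/w2.png

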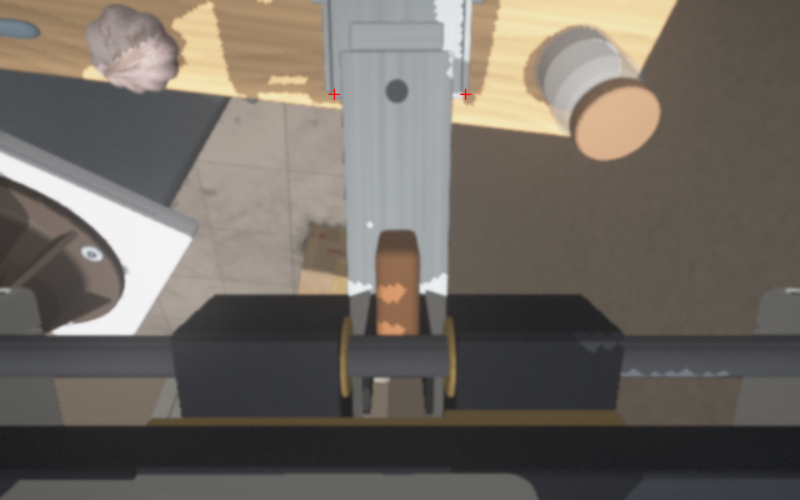

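The gauge is held square and lined up with the chute. The leaf's centre is at about x=397 and the chute's centre at about 400. The predicted chute corners, at (334,95) and (466,95), sit on the real ones.

```bash
cat > cc.py <<'E'
from plan import *
def tochute(P):
    v=(P-S)*1000;c,s=np.cos(SY),np.sin(SY);x=c*v[...,0]+s*v[...,1];y=-s*v[...,0]+c*v[...,1];z=v[...,2]-62
    return np.stack([x*.8660-z*.5,y,x*.5+z*.8660],-1)
E
python3 - <<'E'
from cc import *
d=np.load("w2.npz");C=tochute(cloud(d))[d["z_map"]>0]
lf=C[(abs(C[:,1])<20)&(C[:,2]>15)&(C[:,2]<45)&(C[:,0]>-215)]
print("leaf n",len(lf),"y",np.percentile(lf[:,1],[1,99]),"x max",np.percentile(lf[:,0],99.5))
for a in(-180,-160,-140,-125): m=(lf[:,0]>a-8)&(lf[:,0]<a+8);print("leaf z@",a,np.median(lf[m,2]))
for lo,hi in[(-40,-33),(-33,-29),(-28,-24),(-24,24),(24,28),(29,33),(33,40)]:
    for x in(-128,-110,-95):
        m=(C[:,1]>lo)&(C[:,1]<hi)&(abs(C[:,0]-x)<8)&(abs(C[:,2])<18);print(lo,hi,x,m.sum(),np.median(C[m,2]).round(1) if m.any() else None)
W=np.load("w2.npz");
E
```

```text
leaf n 14991 y [-19.56017784  19.58478969] x max -109.61490923472842
leaf z@ -180 29.215375846538926
leaf z@ -160 29.172340997561612
leaf z@ -140 29.209084678030095
leaf z@ -125 29.14564776540211
-40 -33 -128 0 None
-40 -33 -110 0 None
-40 -33 -95 0 None
-33 -29 -128 57 4.6
-33 -29 -110 79 4.5
-33 -29 -95 37 4.4
-28 -24 -128 235 -1.1
-28 -24 -110 271 -1.0
-28 -24 -95 147 -1.0
-24 24 -128 6 -1.0
-24 24 -110 410 -1.2
-24 24 -95 1519 -1.3
24 28 -128 41 -1.2
24 28 -110 185 -1.2
24 28 -95 127 -1.2
29 33 -128 234 2.6
29 33 -110 282 3.8
29 33 -95 147 3.4
33 40 -128 22 4.0
33 40 -110 24 4.0
33 40 -95 16 4.3
```

>>> {"op": "arm_command", "data": {
  "dp": [
    [0.5,0,0.3],
    [0.5,0,0.3],
    [0.5,0,0.3],
    [0.7,0,0],
    [0.7,0,0],
    [0.7,0,0],
    [0.7,0,0],
    [0.6,0,0],
    [0.3,0,0],
    [0,0,0]
  ],
  "angular": [
    [0,0,0],
    [0,0,0],
    [0,0,0],
    [0,0,0],
    [0,0,0],
    [0,0,0],
    [0,0,0],
    [0,0,0],
    [0,0,0],
    [0,0,0]
  ],
  "claw": [0,0,0,0,0,0,0,0,0,0]
}}

```text
clock: 7.9
position: [0.5234, -0.159, 0.1534]
ee_rot: [2.733, 0.932, -0.727]
force: [0.2, -0.3, -1.5]
width: 0.171
gripper_force: 25.0
```

```bash
python3 - <<'E'
from cc import *
d=arm.get_image("wrist");np.savez("w3.npz",**d)
p,R,s=cur();print("tcp chute",tochute(p),(Rtool(37.7,-30).inv()*R).as_rotvec(degrees=True),s["force"])
cv2.imwrite("pics/w3.png",cv2.resize(d["frame"][:,:,::-1],(800,500)))
C=tochute(cloud(d));m=(d["z_map"]>0)
F=d["frame"].astype(int);g=m&(F[...,0]-F[...,2]>35)&(C[...,2]>25)&(C[...,2]<50)&(abs(C[...,1])<15);print("grip x max",np.percentile(C[g][:,0],[98,100]),"z",np.percentile(C[g][:,2],95))
C=C[m];lf=C[(abs(C[:,1])<18)&(C[:,0]>-95)&(C[:,0]<-50)&(C[:,2]<14)];print("leaf z",np.median(lf[:,2]),len(lf))
E
```

```text
tcp chute [-88.54047992   0.67858276  14.7607167 ] [0.15729974 0.22924604 0.0562754 ] [-0.62293969  0.11185406 -1.41792458]
grip x max [-58.95926644 -58.2849796 ] z 44.115072558959696
leaf z 7.21265089578467 2760
```

View pics/w3.png

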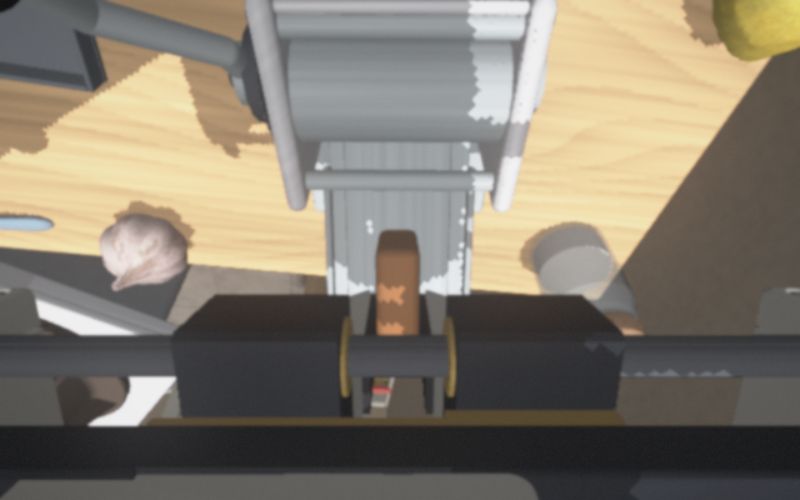

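The leaf is under the guard rod and the roller. The grip's front is at (397,235) and the rod at row 180, leaving about 16 mm to go.

>>> {"op": "arm_command", "data": {
  "dp": [
    [0.2,0,0.03],
    [0.2,0,0.03],
    [0.16,0,0.02],
    [0.06,0,0.01],
    [0.04,0,0],
    [0,0,0]
  ],
  "angular": [
    [0,0,0],
    [0,0,0],
    [0,0,0],
    [0,0,0],
    [0,0,0],
    [0,0,0]
  ],
  "claw": [0,0,0,0,0,0]
}}

```text
clock: 8.55
position: [0.5332, -0.1516, 0.144]
ee_rot: [2.734, 0.931, -0.727]
force: [-0.2, 0.1, -2.2]
width: 0.17
gripper_force: 25.0
```

>>> {"op": "arm_command", "data": {
  "dp": [
    [0.04,0,0],
    [0.04,0,0],
    [0.04,0,0],
    [0,0,0]
  ],
  "angular": [
    [0,0,0],
    [0,0,0],
    [0,0,0],
    [0,0,0]
  ],
  "claw": [0,0,0,0]
}}

```text
clock: 8.95
position: [0.5348, -0.1506, 0.143]
ee_rot: [2.734, 0.929, -0.728]
force: [-3.1, -0.7, 3.0]
width: 0.173
gripper_force: 25.0
```

>>> {"op": "arm_command", "data": {
  "dp": [
    [0,0,0],
    [0,0,0],
    [0,0,0],
    [0,0,-0.5],
    [0,0,-0.8],
    [0,0,-0.8],
    [0,0,-0.3]
  ],
  "angular": [
    [0,0,0],
    [0,0,0],
    [0,0,0],
    [0,0,0],
    [0,0,0],
    [0,0,0],
    [0,0,0]
  ],
  "claw": [0.25,0.35,0.4,0.4,0.4,0.4,0.4]
}}

```text
clock: 9.65
position: [0.5608, -0.1313, 0.1966]
ee_rot: [2.733, 0.932, -0.722]
force: [0.5, -1.6, -0.1]
width: 0.396
gripper_force: 0.0
```

```bash
python3 - <<'E'
from cc import *
d=arm.get_image("wrist");np.savez("w4.npz",**d)
p,R,s=cur();print(p,s["joints"].round(2),s["force"].round(1),s["width"])
C=tochute(cloud(d));m=(d["z_map"]>0)
F=d["frame"].astype(int);g=m&(F[...,0]-F[...,2]>35)&(C[...,2]>25)&(C[...,2]<50)&(abs(C[...,1])<15)&(C[...,0]<-30);G=C[g];print("grip x max",np.percentile(G[:,0],[2,98,100]),"z",np.percentile(G[:,2],95),"y",np.percentile(G[:,1],[2,98]))
C=C[m];lf=C[(abs(C[:,1])<18)&(C[:,0]>-95)&(C[:,0]<-50)&(C[:,2]<14)];print("leaf z",np.median(lf[:,2]),len(lf))
print("model ball",sheet(63.5,82,145),sheet(12.5+80*np.sin(.687),82,83.7+80*np.cos(.687)))
q=np.array([.579,-.0145,.163]);Q=Rtool(37.7)
plan([([p[0],p[1],.25],Rtool(37.7,-10),None),([.579,-.0145,.25],Q,None),(q,Q,4)])
E
```

```text
[ 0.56090309 -0.13127358  0.19662724] [-0.51  0.74  0.82  1.44 -0.11  1.49 -0.63] [0.7 1.1 0.3] 0.4041424538656206
grip x max [-88.19541091 -41.79653151 -40.97636653] z 41.787122866244935 y [-5.80119044  8.37047458]
leaf z 4.837121577300454 1434
model ball [ 0.57809748 -0.0142877   0.18      ] [ 0.5778899  -0.01444814  0.18055217]
12 rows
{"dp":[[-0.35,0.0,-0.62],[-0.28,0.0,-0.65],[-0.2,0.0,-0.68],[0.68,-0.65,-0.12],[0.68,-0.65,-0.1],[0.68,-0.65,-0.07],[0.68,-0.65,-0.05],[0.69,-0.65,-0.02],[0.0,0.0,0.87],[0.0,0.0,0.87]],"angular":[[0.0,0.76,0.0],[0.0,0.76,0.0],[0.0,0.76,0.0],[0.0,0.23,0.0],[0.0,0.23,0.0],[0.0,0.23,0.0],[0.0,0.23,0.0],[0.0,0.23,0.0],[0.0,0.0,0.0],[0.0,0.0,0.0]]}
{"dp":[[0.0,0.0,0.87],[0.0,0.0,0.87]],"angular":[[0.0,0.0,0.0],[0.0,0.0,0.0]]}
```

>>> {"op": "arm_command", "data": {
  "dp": [
    [-0.35,0,-0.62],
    [-0.28,0,-0.65],
    [-0.2,0,-0.68],
    [0.68,-0.65,-0.12],
    [0.68,-0.65,-0.1],
    [0.68,-0.65,-0.07],
    [0.68,-0.65,-0.05],
    [0.69,-0.65,-0.02],
    [0,0,0],
    [0,0,0.7]
  ],
  "angular": [
    [0,0.76,0],
    [0,0.76,0],
    [0,0.76,0],
    [0,0.23,0],
    [0,0.23,0],
    [0,0.23,0],
    [0,0.23,0],
    [0,0.23,0],
    [0,0,0],
    [0,0,0]
  ],
  "claw": [0.4,0.4,0.45,0.5,0.55,0.55,0.55,0.55,0.55,0.55]
}}

```text
clock: 10.7
position: [0.5786, -0.0151, 0.2317]
ee_rot: [2.973, 1.013, -0.002]
force: [0.1, 0.3, -0.0]
width: 0.551
gripper_force: 0.0
```

>>> {"op": "arm_command", "data": {
  "dp": [
    [0,0,0.9],
    [0,0,0.9],
    [0,0,0.9],
    [0,0,0]
  ],
  "angular": [
    [0,0,0],
    [0,0,0],
    [0,0,0],
    [0,0,0]
  ],
  "claw": [0.55,0.55,0.55,0.55]
}}

```text
clock: 11.1
position: [0.5751, -0.0156, 0.1601]
ee_rot: [-2.973, -1.01, 0.015]
force: [-0.3, 0.6, -0.3]
width: 0.551
gripper_force: 0.0
```

>>> {"op": "arm_command", "data": {
  "dp": [
    [0,0,0],
    [0,0,0],
    [0,0,0],
    [0,0,0],
    [0,0,0]
  ],
  "angular": [
    [0,0,0],
    [0,0,0],
    [0,0,0],
    [0,0,0],
    [0,0,0]
  ],
  "claw": [0.35,0.2,0.2,0.2,0.2],
  "force": 12
}}

```text
clock: 11.6
position: [0.5774, -0.015, 0.1633]
ee_rot: [-2.973, -1.012, 0.006]
force: [0.1, 0.8, 2.3]
width: 0.23
gripper_force: 11.3
```

```bash
cat > lev.py <<'E'
from cc import *
def ballsheet(P,R):
    b=P-R.apply([0,0,.019]);v=(b-S)*1000;c,s=np.cos(SY),np.sin(SY);return np.array([c*v[0]+s*v[1],-s*v[0]+c*v[1],v[2]])
def ang(P,R):
    b=ballsheet(P,R);return b,1.047-np.arctan2(b[0]-12.5,b[2]-83.7),np.hypot(b[0]-12.5,b[2]-83.7)
E
python3 - <<'E'
from lev import *
p,R,s=cur();print(ang(p,R),s["force"].round(1),s["width"],s["gripper_force"],p)
d=arm.get_image("wrist");cv2.imwrite("pics/w5.png",cv2.resize(d["frame"][:,:,::-1],(800,500)))
E
```

```text
(array([ 62.59171435,  81.77679593, 147.30629769]), np.float64(0.37991058985764026), np.float64(80.96258983148627)) [0.1 0.8 2.3] 0.23009684057568325 11.321451365947723 [ 0.57744148 -0.01502899  0.16330644]
```

View pics/w5.png

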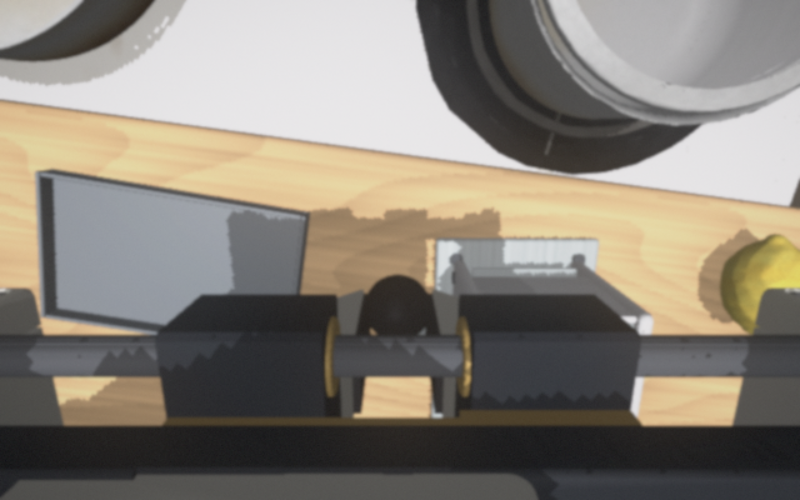

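Both pads are on the ball, at (397,300), but it sits forward of their middle. I'll fit a sphere to its visible surface.

```bash
python3 - <<'E'
from lev import *
from scipy.optimize import least_squares
d=arm.get_image("wrist");np.savez("w5.npz",**d)
F=d["frame"].astype(int);P=cloud(d);m=np.zeros(F.shape[:2],bool);m[222:266,292:344]=1
p,R,s=cur();g=p-R.apply([0,0,.019])
m&=(F.sum(-1)<110)&(d["z_map"]>0)&(np.linalg.norm(P-g,axis=-1)<.035)
q=P[m];f=least_squares(lambda c:np.linalg.norm(q-c,axis=1)-.013,q.mean(0)-[0,0,.008],loss="soft_l1",f_scale=.001)
print(len(q),f.x,"cost",f.cost,"in tool frame rel grasp mm",(R.inv().apply(f.x-g)*1000).round(1))
b=f.x+R.apply([0,0,.019]);print(ang(b,R))
E
```

```text
28 [ 0.57854339 -0.01391909  0.19740196] cost 3.0329142726671916e-05 in tool frame rel grasp mm [  1.4  -0.3 -15.2]
(array([ 64.0782374 ,  82.01896542, 162.40196253]), np.float64(0.46686492926753287), np.float64(94.09736170385773))
```

```bash
python3 - <<'E'
from lev import *
from scipy.optimize import least_squares
g0=np.array([.578,-.0145,.181])
for n in("w1","top0","scene0","w5"):
    d=np.load(n+".npz");F=d["frame"].astype(int);P=cloud(d)
    m=(F.sum(-1)<150)&(d["z_map"]>0)&(np.linalg.norm(P-g0,axis=-1)<.022)
    q=P[m]
    if len(q)<8: print(n,len(q));continue
    f=least_squares(lambda c:np.linalg.norm(q-c,axis=1)-.013,g0,loss="soft_l1",f_scale=.001)
    print(n,len(q),f.x.round(4),q.min(0).round(3),q.max(0).round(3),ang(f.x+[0,0,-.019],Rtool(0)))
E
```

```text
w1 400 [ 0.5785 -0.0131  0.1782] [ 0.566 -0.019  0.177] [0.588 0.    0.191] (array([ 64.52506084,  82.68631026, 143.18164771]), np.float64(0.3283736211583207), np.float64(79.0232457569786))
top0 58 [ 0.5795 -0.0138  0.1785] [ 0.568 -0.025  0.178] [ 0.59  -0.004  0.196] (array([ 64.89224241,  81.48075749, 143.52354022]), np.float64(0.3277285681146961), np.float64(79.5223429537163))
scene0 0
w5 1987 [ 0.5789 -0.0129  0.1782] [ 0.568 -0.024  0.179] [0.593 0.002 0.2  ] (array([ 65.00064456,  82.61764596, 143.23033947]), np.float64(0.32426745307425653), np.float64(79.37366690069808))
```

>>> {"op": "arm_command", "data": {
  "dp": [
    [-0.22,0,-0.16],
    [-0.22,0,-0.16],
    [-0.24,0,-0.12],
    [-0.24,0,-0.12],
    [-0.23,0,-0.07],
    [-0.23,0,-0.07],
    [-0.25,0,-0.04],
    [-0.25,0,-0.03],
    [0,0,0],
    [0,0,0]
  ],
  "angular": [
    [0,0,0],
    [0,0,0],
    [0,0,0],
    [0,0,0],
    [0,0,0],
    [0,0,0],
    [0,0,0],
    [0,0,0],
    [0,0,0],
    [0,0,0]
  ],
  "claw": [0.2,0.2,0.2,0.2,0.2,0.2,0.2,0.2,0.2,0.2]
}}

```text
clock: 12.7
position: [0.5393, -0.0443, 0.183]
ee_rot: [-2.973, -1.01, 0.007]
force: [-3.3, 2.9, 12.1]
width: 0.201
gripper_force: 11.0
```

```bash
cat > ball.py <<'E'
from lev import *
from scipy.optimize import least_squares
p,R,s=cur();d=arm.get_image("wrist");F=d["frame"].astype(int);P=cloud(d)
g0=p-R.apply([0,0,.017]);c,si=np.cos(SY),np.sin(SY)
f=s["force"];print("F sheeter x,y,z",(c*f[0]+si*f[1]).round(2),(-si*f[0]+c*f[1]).round(2),f[2].round(2),"w",s["width"].round(3))
print("tcp-based",ang(p+R.apply([.0,0,.004]),R))
m=(F.sum(-1)<150)&(d["z_map"]>0)&(np.linalg.norm(P-g0,axis=-1)<.024);q=P[m]
x=least_squares(lambda c:np.linalg.norm(q-c,axis=1)-.013,g0,loss="soft_l1",f_scale=.001).x
print("fit",len(q),x.round(4),ang(x+[0,0,-.019],Rtool(0)))
E
python3 ball.py
```

```text
Traceback (most recent call last):
  File "ball.py", line 5, in <module>
    f=s["force"];print("F sheeter x,y,z",(c*f[0]+si*f[1]).round(2),(-si*f[0]+c*f[1]).round(2),f[2].round(2),"w",s["width"].round(3))
                                                                                                                ^^^^^^^^^^^^^^^^
AttributeError: 'float' object has no attribute 'round'
```

```bash
sed -i 's/s\["width"\].round(3)/s["width"]/' ball.py; python3 ball.py; python3 - <<'E'
from plan import *
d=arm.get_image("wrist");cv2.imwrite("pics/w6.png",d["frame"][180:360,200:460,::-1].repeat(3,0).repeat(3,1))
E
```

```text
F sheeter x,y,z -0.66 4.55 11.39 w 0.1974416059602819
tcp-based (array([ 14.6000943 ,  81.89660401, 163.01327181]), np.float64(1.0205277128509134), np.float64(79.34107057887265))
fit 1995 [ 0.545  -0.0388  0.1965] (array([ 22.31907183,  82.89286279, 161.53743988]), np.float64(0.9215143912783954), np.float64(78.45432568185491))
```

View pics/w6.png

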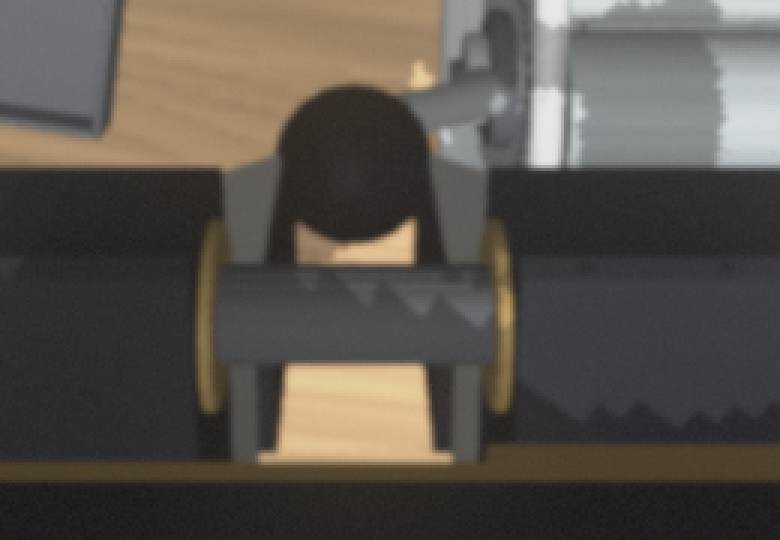

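The ball has slipped to the front edge of the pads (fitted x = 22 mm, against 15 mm for the fingers), so gripping slides. I'll push it from the far side with shut fingers instead.

>>> {"op": "arm_command", "data": {
  "dp": [
    [0,0,0],
    [0,0,0],
    [0,0,-0.7],
    [0,0,-0.8],
    [0,0,-0.6],
    [0.6,0,0],
    [0.6,0,0],
    [0.5,0,0],
    [0,0,0],
    [0,0,0]
  ],
  "angular": [
    [0,0,0],
    [0,0,0],
    [0,0,0],
    [0,0,0],
    [0,0,0],
    [0,0,0],
    [0,0,0],
    [0,0,0],
    [0,0,0],
    [0,0,0]
  ],
  "claw": [0.4,0.45,0.45,0.45,0.45,0.2,0,0,0,0]
}}

```text
clock: 13.85
position: [0.5737, -0.018, 0.2335]
ee_rot: [-2.974, -1.012, 0.011]
force: [0.7, -0.2, 0.6]
width: 0.063
gripper_force: 0.0
```

```bash
cat >> ball.py <<'E'
E
sed -i 's/^g0=p.*/import sys\ng0=np.array(eval(sys.argv[1])) if len(sys.argv)>1 else p-R.apply([0,0,.017])\nc,si=np.cos(SY),np.sin(SY)/' ball.py; python3 ball.py "[.545,-.0388,.1965]"
```

```text
F sheeter x,y,z 0.43 -0.54 0.64 w 0.06303905536093057
tcp-based (array([ 57.8409786 ,  81.73175799, 213.54531289]), np.float64(0.7110449496123378), np.float64(137.53403076637238))
fit 208 [ 0.5448 -0.0385  0.1965] (array([ 22.33702234,  83.21687929, 161.5075108 ]), np.float64(0.9212395469909402), np.float64(78.42688152634553))
```

>>> {"op": "arm_command", "data": {
  "dp": [
    [0,0,0.6],
    [0,0,0.7],
    [0,0,0.6],
    [0,0,0],
    [-0.2,0,0],
    [-0.2,0,0],
    [-0.1,0,0],
    [-0.1,0,0],
    [0,0,0]
  ],
  "angular": [
    [0,0,0],
    [0,0,0],
    [0,0,0],
    [0,0,0],
    [0,0,0],
    [0,0,0],
    [0,0,0],
    [0,0,0],
    [0,0,0]
  ],
  "claw": [0,0,0,0,0,0,0,0,0]
}}

```text
clock: 14.8
position: [0.5617, -0.0275, 0.1876]
ee_rot: [-2.974, -1.011, 0.006]
force: [-1.2, 0.8, -0.5]
width: 0.004
gripper_force: 0.0
```

```bash
python3 ball.py "[.5445,-.039,.1965]"
```

```text
F sheeter x,y,z -0.45 1.39 -0.47 w 0.003990700689621882
tcp-based (array([ 42.53543363,  81.53188753, 167.55221436]), np.float64(0.7030433573067709), np.float64(89.06919291718499))
fit 25 [ 0.5502 -0.0354  0.204 ] (array([ 28.55640858,  82.3272815 , 168.97199761]), np.float64(0.8608828266541452), np.float64(86.77051245830768))
```

>>> {"op": "arm_command", "data": {
  "dp": [
    [-0.1,0,0],
    [-0.1,0,0],
    [-0.1,0,0],
    [-0.1,0,0]
  ],
  "angular": [
    [0,0,0],
    [0,0,0],
    [0,0,0],
    [0,0,0]
  ],
  "claw": [0,0,0,0]
}}

```text
clock: 15.25
position: [0.5543, -0.033, 0.1875]
ee_rot: [-2.973, -1.012, 0.006]
force: [1.5, 2.1, 2.5]
width: 0.008
gripper_force: 1.9
```

>>> {"op": "arm_command", "data": {
  "dp": [
    [-0.1,0,0],
    [-0.1,0,0]
  ],
  "angular": [
    [0,0,0],
    [0,0,0]
  ],
  "claw": [0,0]
}}

```text
clock: 15.45
position: [0.5503, -0.0361, 0.1876]
ee_rot: [-2.973, -1.012, 0.006]
force: [0.3, 2.7, 6.3]
width: 0.008
gripper_force: 3.3
```

>>> {"op": "arm_command", "data": {
  "dp": [
    [-0.1,0,0],
    [-0.08,0,0]
  ],
  "angular": [
    [0,0,0],
    [0,0,0]
  ],
  "claw": [0,0]
}}

```text
clock: 15.65
position: [0.5466, -0.039, 0.1878]
ee_rot: [-2.973, -1.011, 0.006]
force: [0.2, 2.5, 6.4]
width: 0.002
gripper_force: 3.6
```

```bash
python3 ball.py "[.535,-.046,.1985]"
```

```text
F sheeter x,y,z 1.7 1.85 6.39 w 0.0024446870956525268
tcp-based (array([ 23.55721575,  81.69872039, 167.75855658]), np.float64(0.9162090969643492), np.float64(84.7826807412195))
fit 49 [ 0.5391 -0.0279  0.2103] (array([ 24.32154311,  95.04113013, 175.34035977]), np.float64(0.9187091816999928), np.float64(92.39969924109657))
```

```bash
python3 - <<'E'
from plan import *
a=arm.get_image("wrist")["frame"];b=arm.get_image("scene")["frame"];c=arm.get_image("top")["frame"]
A=cv2.resize(a[170:370,200:460],(390,300));B=cv2.resize(b[180:260,310:414],(400,300));C=cv2.resize(c[150:250,290:420],(390,300))
im=np.zeros((600,800,3),np.uint8);im[:300,:390]=A;im[:300,400:]=B;im[300:,:390]=C
cv2.imwrite("pics/c7.png",im[:,:,::-1])
E
```

```text
(no output)
```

View pics/c7.png

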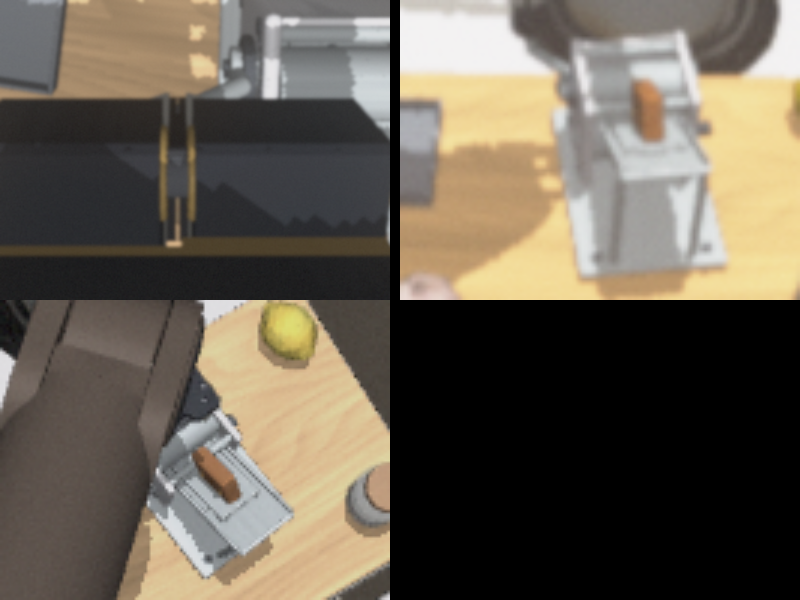

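The composite shows the gauge at home against the guard rod. The ball is hidden behind the gripper, so I'll back off and measure it.

>>> {"op": "arm_command", "data": {
  "dp": [
    [0.4,0,0],
    [0.6,0,0],
    [0.2,0,-0.8],
    [0,0,-0.8],
    [0,0,0]
  ],
  "angular": [
    [0,0,0],
    [0,0,0],
    [0,0,0],
    [0,0,0],
    [0,0,0]
  ],
  "claw": [0,0,0,0,0]
}}

```text
clock: 16.35
position: [0.5724, -0.0204, 0.2289]
ee_rot: [2.973, 1.012, -0.003]
force: [-0.3, -0.4, 0.6]
width: 0.003
gripper_force: 0.0
```

```bash
python3 - <<'E'
from lev import *
from scipy.optimize import least_squares
c,s=np.cos(SY),np.sin(SY)
p,R,st=cur();print("tcp",ballsheet(p-R.apply([0,0,-.019]),R),st["force"].round(1))
for n in("wrist","scene","top"):
    d=arm.get_image(n);np.savez("b_"+n+".npz",**d);F=d["frame"].astype(int);P=cloud(d)
    v=(P-S)*1000;X=np.stack([c*v[...,0]+s*v[...,1],-s*v[...,0]+c*v[...,1],v[...,2]],-1)
    m=(F.sum(-1)<170)&(d["z_map"]>0)&(X[...,0]>-40)&(X[...,0]<70)&(abs(X[...,1]-82)<16)&(X[...,2]>120)&(X[...,2]<178)
    q=X[m];print(n,len(q))
    if len(q)>15:
        f=least_squares(lambda c:np.linalg.norm(q-c,axis=1)-13,q.mean(0)-[0,0,8],loss="soft_l1",f_scale=1).x
        print(q.min(0).round(1),q.max(0).round(1),"fit",f.round(1),"angle",1.047-np.arctan2(f[0]-12.5,f[2]-83.7),np.hypot(f[0]-12.5,f[2]-83.7))
E
```

```text
tcp [ 55.25843298  80.69818999 193.89882656] [-0.3 -0.4  0.6]
wrist 10
scene 0
top 24
[ -1.6  70.2 162.2] [ 13.3  87.8 175.1] fit [ 10.5  81.5 163.9] angle 1.0719991035584309 80.20823833566814
```

>>> {"op": "arm_command", "data": {
  "dp": [
    [0,0,0.7],
    [0,0,0.7],
    [0,0,0.64],
    [0,0,0],
    [-0.4,0,0],
    [-0.4,0,0],
    [-0.3,0,0],
    [-0.1,0,0],
    [0,0,0]
  ],
  "angular": [
    [0,0,0],
    [0,0,0],
    [0,0,0],
    [0,0,0],
    [0,0,0],
    [0,0,0],
    [0,0,0],
    [0,0,0],
    [0,0,0]
  ],
  "claw": [0,0,0,0,0,0,0,0,0]
}}

```text
clock: 17.4
position: [0.5466, -0.0392, 0.1769]
ee_rot: [-2.974, -1.011, 0.005]
force: [1.3, 0.9, 0.5]
width: 0.007
gripper_force: 0.5
```

>>> {"op": "arm_command", "data": {
  "dp": [
    [-0.08,0,0],
    [-0.08,0,0]
  ],
  "angular": [
    [0,0,0],
    [0,0,0]
  ],
  "claw": [0,0]
}}

```text
clock: 17.6
position: [0.545, -0.0405, 0.1769]
ee_rot: [-2.973, -1.013, 0.002]
force: [6.7, 5.0, 2.4]
width: 0.002
gripper_force: 4.2
```

```bash
cat > f.py <<'E'
from lev import *
c,s=np.cos(SY),np.sin(SY)
p,R,st=cur();f=st["force"];print("tcp",ballsheet(p-R.apply([0,0,-.019]),R).round(1),"F",(c*f[0]+s*f[1]).round(2),(-s*f[0]+c*f[1]).round(2),f[2].round(2))
E
python3 f.py
```

```text
tcp [ 21.3  81.5 141.9] F 8.33 -0.13 2.41
```

>>> {"op": "arm_command", "data": {
  "dp": [
    [0,0,0]
  ],
  "angular": [
    [0,0,0]
  ],
  "claw": [0]
}}

```text
clock: 17.7
position: [0.5449, -0.0405, 0.1769]
ee_rot: [-2.973, -1.013, 0.002]
force: [5.3, 4.3, 1.6]
width: 0.007
gripper_force: 3.3
```

```bash
python3 f.py
```

```text
tcp [ 21.2  81.5 141.9] F 6.85 0.18 1.61
```

>>> {"op": "arm_command", "data": {
  "dp": [
    [0.4,0,0],
    [0.6,0,0],
    [0.8,0,-0.8],
    [0.6,0,-0.8],
    [0,0,-0.8],
    [0,0,0]
  ],
  "angular": [
    [0,0,0],
    [0,0,0],
    [0,0,0],
    [0,0,0],
    [0,0,0],
    [0,0,0]
  ],
  "claw": [0,0,0,0,0,0]
}}

```text
clock: 18.3
position: [0.593, -0.0043, 0.2378]
ee_rot: [2.973, 1.013, -0.004]
force: [0.3, -0.0, -0.5]
width: 0.008
gripper_force: 0.0
```

```bash
cat > bm.py <<'E'
from lev import *
from scipy.optimize import least_squares
c,s=np.cos(SY),np.sin(SY)
for n in("wrist","top"):
    d=arm.get_image(n);np.savez("b_"+n+".npz",**d);F=d["frame"].astype(int);P=cloud(d)
    v=(P-S)*1000;X=np.stack([c*v[...,0]+s*v[...,1],-s*v[...,0]+c*v[...,1],v[...,2]],-1)
    m=(F.sum(-1)<170)&(d["z_map"]>0)&(X[...,0]>-40)&(X[...,0]<50)&(abs(X[...,1]-82)<18)&(X[...,2]>120)&(X[...,2]<182)
    q=X[m];print(n,len(q))
    if len(q)>15:
        f=least_squares(lambda c:np.linalg.norm(q-c,axis=1)-13,q.mean(0)-[0,0,8],loss="soft_l1",f_scale=1).x
        g=least_squares(lambda a:np.linalg.norm(q-[12.5+80*np.sin(1.047-a[0]),82,83.7+80*np.cos(1.047-a[0])],axis=1)-13,[1.1],loss="soft_l1",f_scale=1).x
        print(q.min(0).round(1),q.max(0).round(1),"fit",f.round(1),"angle",1.047-np.arctan2(f[0]-12.5,f[2]-83.7),np.hypot(f[0]-12.5,f[2]-83.7),"1d",g)
E
python3 bm.py
```

```text
wrist 77
[  1.9  80.6 144.7] [ 13.2  85.3 174.5] fit [  0.6  84.2 160.6] angle 1.2004044879511966 77.77508055126752 1d [1.21686405]
top 61
[-10.7  71.2 160.8] [ 10.3  93.1 177.2] fit [  0.7  80.8 161.8] angle 1.197212997258859 79.0339809097076 1d [1.19889076]
```

The lever now reads about 1.20, with roller contact confirmed by the force. Next I'll flip the tool and grasp the grip with the tool vertical, which clears the ball.

```bash
python3 - <<'E'
from cc import *
q=chute(-75,.7,14);print(q);a=np.array([*q[:2],.27]);p,R,s=cur();print(s["joints"].round(2))
plan([((p+a)/2*[1,1,0]+[0,0,.27],Rtool(127.7),11),(a,Rtool(217.7),11),(a*[1,1,0]+[0,0,.2],Rtool(217.7),3)],start=(p,Rtool(37.7)))
E
```

```text
[ 0.53171902 -0.1528853   0.14662436]
[-0.62  0.42  0.78  1.65 -0.31  1.2  -0.68]
25 rows
{"dp":[[-0.25,0.15,-0.13],[-0.27,0.11,-0.13],[-0.28,0.07,-0.13],[-0.29,0.03,-0.13],[-0.29,-0.01,-0.13],[-0.29,-0.05,-0.13],[-0.28,-0.09,-0.13],[-0.26,-0.13,-0.13],[-0.24,-0.17,-0.13],[-0.21,-0.2,-0.13]],"angular":[[0.0,0.0,-0.95],[0.0,0.0,-0.95],[0.0,0.0,-0.95],[0.0,0.0,-0.95],[0.0,0.0,-0.95],[0.0,0.0,-0.95],[0.0,0.0,-0.95],[0.0,0.0,-0.95],[0.0,0.0,-0.95],[0.0,0.0,-0.95]]}
{"dp":[[-0.18,-0.23,-0.13],[-0.15,-0.25,0.0],[-0.11,-0.27,0.0],[-0.07,-0.28,0.0],[-0.03,-0.29,0.0],[0.01,-0.29,0.0],[0.05,-0.29,0.0],[0.09,-0.28,0.0],[0.13,-0.26,0.0],[0.17,-0.24,0.0]],"angular":[[0.0,0.0,-0.95],[0.0,0.0,-0.95],[0.0,0.0,-0.95],[0.0,0.0,-0.95],[0.0,0.0,-0.95],[0.0,0.0,-0.95],[0.0,0.0,-0.95],[0.0,0.0,-0.95],[0.0,0.0,-0.95],[0.0,0.0,-0.95]]}
{"dp":[[0.2,-0.21,0.0],[0.23,-0.18,0.0],[0.0,0.0,0.93],[0.0,0.0,0.93],[0.0,0.0,0.93]],"angular":[[0.0,0.0,-0.95],[0.0,0.0,-0.95],[0.0,0.0,0.0],[0.0,0.0,0.0],[0.0,0.0,0.0]]}
```

>>> {"op": "arm_command", "data": {
  "dp": [
    [-0.25,0.15,-0.7],
    [-0.27,0.11,-0.7],
    [-0.28,0.07,0],
    [-0.29,0.03,0],
    [-0.29,-0.01,0],
    [-0.29,-0.05,0],
    [-0.28,-0.09,0],
    [-0.26,-0.13,0],
    [-0.24,-0.17,0],
    [-0.21,-0.2,0]
  ],
  "angular": [
    [0,0,-0.95],
    [0,0,-0.95],
    [0,0,-0.95],
    [0,0,-0.95],
    [0,0,-0.95],
    [0,0,-0.95],
    [0,0,-0.95],
    [0,0,-0.95],
    [0,0,-0.95],
    [0,0,-0.95]
  ],
  "claw": [0,0,0,0,0.2,0.45,0.45,0.45,0.45,0.45]
}}

```text
clock: 19.4
position: [0.5632, -0.0725, 0.2698]
ee_rot: [-1.579, -2.709, 0.007]
force: [0.8, 0.0, 0.5]
width: 0.435
gripper_force: 0.0
```

>>> {"op": "arm_command", "data": {
  "dp": [
    [-0.18,-0.23,0],
    [-0.15,-0.25,0],
    [-0.11,-0.27,0],
    [-0.07,-0.28,0],
    [-0.03,-0.29,0],
    [0.01,-0.29,0],
    [0.05,-0.29,0],
    [0.09,-0.28,0],
    [0.13,-0.26,0],
    [0.17,-0.24,0]
  ],
  "angular": [
    [0,0,-0.95],
    [0,0,-0.95],
    [0,0,-0.95],
    [0,0,-0.95],
    [0,0,-0.95],
    [0,0,-0.95],
    [0,0,-0.95],
    [0,0,-0.95],
    [0,0,-0.95],
    [0,0,-0.95]
  ],
  "claw": [0.45,0.45,0.45,0.45,0.45,0.45,0.45,0.45,0.45,0.45]
}}

```text
clock: 20.4
position: [0.5358, -0.1401, 0.2699]
ee_rot: [0.576, -3.081, -0.002]
force: [-0.1, 0.0, -0.1]
width: 0.449
gripper_force: 0.0
```

>>> {"op": "arm_command", "data": {
  "dp": [
    [0.2,-0.21,0],
    [0.23,-0.18,0],
    [0,0,0],
    [0,0,0]
  ],
  "angular": [
    [0,0,-0.95],
    [0,0,-0.95],
    [0,0,0],
    [0,0,0]
  ],
  "claw": [0.45,0.45,0.45,0.45]
}}

```text
clock: 20.8
position: [0.5306, -0.1532, 0.2706]
ee_rot: [0.993, -2.974, -0.003]
force: [-0.6, 0.2, -0.7]
width: 0.451
gripper_force: 0.0
```

```bash
python3 - <<'E'
from cc import *
p,R,s=cur();print(p,s["joints"].round(2),(Rtool(217.7).inv()*R).as_rotvec(degrees=True).round(1))
d=arm.get_image("top");C=tochute(cloud(d));F=d["frame"].astype(int);g=(d["z_map"]>0)&(F[...,0]-F[...,2]>50)&(C[...,2]>25)&(C[...,2]<50)&(abs(C[...,1])<20)&(C[...,0]<-30)&(C[...,0]>-130);print(g.sum(), np.percentile(C[g],[3,97],axis=0) if g.any() else 0)
q=chute(-75,.7,14)
plan([([*q[:2],.2],Rtool(217.7),None),(q,Rtool(217.7),3)])
E
```

```text
[ 0.53055757 -0.1532433   0.27055306] [ 0.02  0.27  0.21  1.66 -0.06  1.22  2.46] [-0.2  0.3  0.8]
0 0
6 rows
{"dp":[[-0.02,-0.01,0.94],[-0.01,-0.01,0.94],[-0.01,-0.01,0.94],[0.0,0.0,0.71],[0.0,0.0,0.71],[0.0,0.0,0.71]],"angular":[[0.01,-0.01,-0.03],[0.01,-0.01,-0.03],[0.01,-0.01,-0.03],[0.0,0.0,0.0],[0.0,0.0,0.0],[0.0,0.0,0.0]]}
```

>>> {"op": "arm_command", "data": {
  "dp": [
    [-0.02,-0.01,0.94],
    [-0.01,-0.01,0.94],
    [-0.01,-0.01,0.94],
    [0,0,0.71],
    [0,0,0.71],
    [0,0,0.71],
    [0,0,0],
    [0,0,0],
    [0,0,0],
    [0,0,0]
  ],
  "angular": [
    [0.01,-0.01,-0.03],
    [0.01,-0.01,-0.03],
    [0.01,-0.01,-0.03],
    [0,0,0],
    [0,0,0],
    [0,0,0],
    [0,0,0],
    [0,0,0],
    [0,0,0],
    [0,0,0]
  ],
  "claw": [0.45,0.45,0.45,0.45,0.45,0.45,0.45,0.1,0.1,0.1],
  "force": 30
}}

```text
clock: 21.85
position: [0.5328, -0.1537, 0.1486]
ee_rot: [-1.021, 2.969, -0.005]
force: [0.3, -0.1, 0.9]
width: 0.242
gripper_force: 0.0
```

```bash
python3 f.py; python3 - <<'E'
from cc import *
p,R,s=cur();print(tochute(p),s["width"],s["joints"].round(2))
u=np.array([-np.cos(SY)*.866,-np.sin(SY)*.866,.5]);print("per 25mm up-chute in tool:",R.inv().apply(u))
E
```

```text
tcp [-57.6  -0.6 113.6] F 0.18 -0.25 0.86
[-75.70963124  -0.57908459  15.88919067] 0.24244014737976324 [ 0.04  0.37  0.19  1.84 -0.08  0.94  2.5 ]
per 25mm up-chute in tool: [ 0.8653054   0.00183059 -0.50119778]
```

>>> {"op": "arm_command", "data": {
  "dp": [
    [0,0,0],
    [0,0,0],
    [0.17,0,-0.1],
    [0.26,0,-0.15],
    [0.35,0,-0.2],
    [0.35,0,-0.2],
    [0.35,0,-0.2],
    [0.35,0,-0.2],
    [0.35,0,-0.2],
    [0.35,0,-0.2]
  ],
  "angular": [
    [0,0,0],
    [0,0,0],
    [0,0,0],
    [0,0,0],
    [0,0,0],
    [0,0,0],
    [0,0,0],
    [0,0,0],
    [0,0,0],
    [0,0,0]
  ],
  "claw": [0.1,0.1,0.1,0.1,0.1,0.1,0.1,0.1,0.1,0.1]
}}

```text
clock: 22.85
position: [0.4822, -0.1928, 0.1845]
ee_rot: [-1.021, 2.969, -0.004]
force: [3.0, 0.8, -0.2]
width: 0.169
gripper_force: 30.0
```

>>> {"op": "arm_command", "data": {
  "dp": [
    [0.52,0,-0.3],
    [0.52,0,-0.3],
    [0.6,0,-0.35],
    [0.6,0,-0.35],
    [0.4,0,-0.4],
    [0,0,-0.6],
    [0,0,0]
  ],
  "angular": [
    [0,0,0],
    [0,0,0],
    [0,0,0],
    [0,0,0],
    [0,0,0],
    [0,0,0],
    [0,0,0]
  ],
  "claw": [0.1,0.1,0.1,0.1,0.1,0.1,0.1]
}}

```text
clock: 23.55
position: [0.4301, -0.2343, 0.2433]
ee_rot: [-1.019, 2.968, -0.007]
force: [-0.3, 0.1, -2.1]
width: 0.164
gripper_force: 30.0
```

```bash
python3 f.py; python3 bm.py; python3 - <<'E'
from cc import *
p,R,s=cur();print(p,tochute(p),s["width"],s["joints"].round(2))
d=arm.get_image("wrist");np.savez("w8.npz",**d);t=arm.get_image("top");np.savez("t8.npz",**t)
A=cv2.resize(d["frame"],(640,400))[:,:,::-1];B=cv2.resize(t["frame"][140:275,235:435,::-1],(296,200))
im=np.zeros((600,640,3),np.uint8);im[:400]=A;im[400:,:296]=B;cv2.imwrite("pics/c8.png",im)
E
```

```text
tcp [-188.1   -1.6  208.3] F -0.19 0.3 -2.05
wrist 0
top 60
[-10.9  70.7 162.2] [ 10.4  93.1 178.3] fit [  1.6  80.9 162.6] angle 1.1843339034675933 79.63681179741411 1d [1.18471474]
[ 0.42978574 -0.23321281  0.24139248] [-234.76726086   -0.52205946   31.18070693] 0.17149631049626185 [ 0.19  0.17  0.24  1.86 -0.04  1.11  2.67]
```

View pics/c8.png

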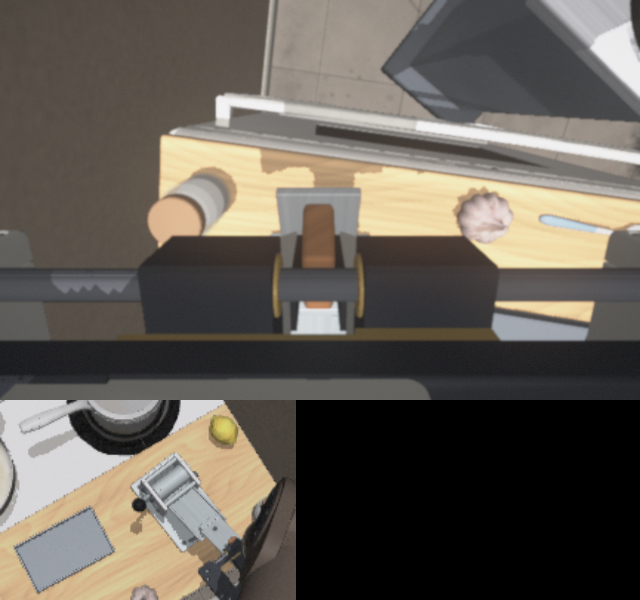

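The gauge is out and held square. The ball is still at about 1.185 in the composite's top view, at (139,505). I'll check the final placing pose for collisions and plan it.

```bash
python3 - <<'E'
from cc import *
d=np.load("top0.npz");P=cloud(d)[d["z_map"]>0]
P=P[(P[:,2]<.4)]
q=np.array([.444,.1287,.058]);Q=Rtool(117.7,-30)
T=Q.inv().apply(P-q)*1000
m=(abs(T[:,1])<105)&(T[:,0]>-45)&(T[:,0]<45)&(T[:,2]<-60);print("body",m.sum())
m=(abs(T[:,1])<60)&(T[:,0]>40)&(T[:,0]<110)&(T[:,2]<-90);print("cam",m.sum(),P[m].max(0) if m.any() else "")
m=(abs(T[:,1])<130)&(T[:,0]>-60)&(T[:,0]<130)&(T[:,2]<-50);print("wide",m.sum(),(T[m].round(0)[::max(1,m.sum()//6)],P[m].round(3)[::max(1,m.sum()//6)]) if m.any() else "")
plan([([.42,-.22,.32],Rtool(217.7),4),([.43,-.06,.33],Rtool(170,-15),8),([q[0],q[1],.22],Rtool(117.7,-30),9),([q[0],q[1],.085],Q,6)])
E
```

```text
body 27
cam 387 [0.43869628 0.30037918 0.15947342]
wide 1458 (array([[  42.,  119.,  -51.],
       [ 116.,   42.,  -59.],
       [ 118.,  -14., -128.],
       [ 115.,  -24., -177.],
       [ 107.,  -72.,  -63.],
       [ 128.,  -83.,  -61.]]), array([[0.521, 0.239, 0.081],
       [0.421, 0.263, 0.052],
       [0.354, 0.269, 0.11 ],
       [0.335, 0.284, 0.154],
       [0.322, 0.205, 0.059],
       [0.305, 0.215, 0.047]]))
27 rows
{"dp":[[0.0,0.16,-0.79],[0.0,0.16,-0.79],[0.0,0.16,-0.79],[0.0,0.16,-0.79],[-0.53,0.6,-0.05],[-0.47,0.65,-0.04],[-0.4,0.7,-0.04],[-0.32,0.73,-0.04],[-0.25,0.76,-0.04],[-0.17,0.78,-0.04]],"angular":[[0.0,0.0,0.01],[0.0,0.0,0.01],[0.0,0.0,0.01],[0.0,0.0,0.01],[0.09,-0.21,0.69],[0.09,-0.21,0.69],[0.09,-0.21,0.69],[0.09,-0.21,0.69],[0.09,-0.21,0.69],[0.09,-0.21,0.69]]}
{"dp":[[-0.09,0.8,-0.05],[-0.01,0.8,-0.06],[0.21,0.84,0.45],[0.3,0.83,0.41],[0.39,0.81,0.37],[0.47,0.79,0.33],[0.55,0.75,0.28],[0.63,0.7,0.24],[0.7,0.65,0.19],[0.76,0.59,0.15]],"angular":[[0.09,-0.21,0.69],[0.09,-0.21,0.69],[0.26,-0.18,0.63],[0.26,-0.18,0.63],[0.26,-0.18,0.63],[0.26,-0.18,0.63],[0.26,-0.18,0.63],[0.26,-0.18,0.63],[0.26,-0.18,0.63],[0.26,-0.18,0.63]]}
{"dp":[[0.81,0.52,0.11],[0.45,0.0,0.78],[0.45,0.0,0.78],[0.45,0.0,0.78],[0.45,0.0,0.78],[0.45,0.0,0.78],[0.45,0.0,0.78]],"angular":[[0.26,-0.18,0.63],[0.0,0.0,0.0],[0.0,0.0,0.0],[0.0,0.0,0.0],[0.0,0.0,0.0],[0.0,0.0,0.0],[0.0,0.0,0.0]]}
```

```bash
python3 - <<'E'
from cc import *
d=np.load("top0.npz");P=cloud(d)[d["z_map"]>0];P=P[(P[:,2]<.4)]
e=np.array([.465,-.885,0]);C=np.array([.4627,.093,0]);Q=Rtool(117.7,-10);tip=C+.0675*e
def tcp(th,fl=.037):
    a=np.radians(15.2+th);pv=tip-.1278*np.cos(a)*e+[0,0,fl+.1278*np.sin(a)];return pv+Q.apply([0,0,.019])
q=tcp(0);T=Q.inv().apply(P-q)*1000
for n,(y,x0,x1,z) in dict(body=(105,-45,45,-60),cam=(60,40,110,-90),wide=(130,-60,130,-50)).items():
    m=(abs(T[:,1])<y)&(T[:,0]>x0)&(T[:,0]<x1)&(T[:,2]<z);print(n,m.sum(),P[m].round(3)[::max(1,m.sum()//4)].tolist())
for th in(20,10,0):print(th,tcp(th).round(4))
s=tcp(20)+[0,0,.006]
plan([([.42,-.22,.32],Rtool(217.7),4),([.43,-.06,.33],Rtool(170,-5),8),(s*[1,1,0]+[0,0,.2],Q,9),(s,Q,5)])
print(Q.inv().apply((tcp(0)-tcp(20))/.025), Q.inv().apply((tcp(10)-tcp(20))/.025))
E
```

```text
body 0 []
cam 77 [[0.438, 0.267, 0.141], [0.43, 0.263, 0.137], [0.422, 0.264, 0.141], [0.348, 0.202, 0.142], [0.343, 0.225, 0.123]]
wide 398 [[0.495, 0.311, 0.084], [0.428, 0.266, 0.132], [0.413, 0.268, 0.086], [0.34, 0.177, 0.126], [0.294, 0.137, 0.141]]
20 [0.4471 0.1228 0.092 ]
10 [0.4419 0.1327 0.0727]
0 [0.4383 0.1395 0.0518]
26 rows
{"dp":[[0.0,0.16,-0.79],[0.0,0.16,-0.79],[0.0,0.16,-0.79],[0.0,0.16,-0.79],[-0.53,0.6,-0.05],[-0.46,0.65,-0.05],[-0.39,0.7,-0.05],[-0.32,0.74,-0.05],[-0.24,0.76,-0.05],[-0.16,0.79,-0.05]],"angular":[[0.0,0.0,0.01],[0.0,0.0,0.01],[0.0,0.0,0.01],[0.0,0.0,0.01],[0.03,-0.07,0.69],[0.03,-0.07,0.69],[0.03,-0.07,0.69],[0.03,-0.07,0.69],[0.03,-0.07,0.69],[0.03,-0.07,0.69]]}
{"dp":[[-0.08,0.8,-0.05],[0.0,0.8,-0.05],[0.12,0.81,0.57],[0.2,0.8,0.56],[0.29,0.79,0.54],[0.37,0.76,0.53],[0.45,0.73,0.52],[0.53,0.68,0.5],[0.6,0.63,0.49],[0.66,0.58,0.48]],"angular":[[0.03,-0.07,0.69],[0.03,-0.07,0.69],[0.09,-0.06,0.67],[0.09,-0.06,0.67],[0.09,-0.06,0.67],[0.09,-0.06,0.67],[0.09,-0.06,0.67],[0.09,-0.06,0.67],[0.09,-0.06,0.67],[0.09,-0.06,0.67]]}
{"dp":[[0.72,0.51,0.46],[0.14,0.0,0.8],[0.14,0.0,0.8],[0.14,0.0,0.8],[0.14,0.0,0.8],[0.14,0.0,0.8]],"angular":[[0.09,-0.06,0.67],[0.0,0.0,0.0],[0.0,0.0,0.0],[0.0,0.0,0.0],[0.0,0.0,0.0],[0.0,0.0,0.0]]}
[ 1.02318102e+00 -2.44030130e-04  1.45077798e+00] [ 5.75033208e-01 -1.44700456e-04  6.80625016e-01]
```

>>> {"op": "arm_command", "data": {
  "dp": [
    [0,0.16,-0.79],
    [0,0.16,-0.79],
    [0,0.16,-0.79],
    [0,0.16,-0.79],
    [-0.53,0.6,-0.05],
    [-0.46,0.65,-0.05],
    [-0.39,0.7,-0.05],
    [-0.32,0.74,-0.05],
    [-0.24,0.76,-0.05],
    [-0.16,0.79,-0.05]
  ],
  "angular": [
    [0,0,0.01],
    [0,0,0.01],
    [0,0,0.01],
    [0,0,0.01],
    [0.03,-0.07,0.69],
    [0.03,-0.07,0.69],
    [0.03,-0.07,0.69],
    [0.03,-0.07,0.69],
    [0.03,-0.07,0.69],
    [0.03,-0.07,0.69]
  ],
  "claw": [0.1,0.1,0.1,0.1,0.1,0.1,0.1,0.1,0.1,0.1]
}}

```text
clock: 24.75
position: [0.4269, -0.0993, 0.3272]
ee_rot: [-0.048, 3.073, -0.011]
force: [-0.2, 0.8, -1.8]
width: 0.167
gripper_force: 30.0
```

>>> {"op": "arm_command", "data": {
  "dp": [
    [-0.08,0.8,-0.05],
    [0,0.8,-0.05],
    [0.12,0.81,0.57],
    [0.2,0.8,0.56],
    [0.29,0.79,0.54],
    [0.37,0.76,0.53],
    [0.45,0.73,0.52],
    [0.53,0.68,0.5],
    [0.6,0.63,0.49],
    [0.66,0.58,0.48]
  ],
  "angular": [
    [0.03,-0.07,0.69],
    [0.03,-0.07,0.69],
    [0.09,-0.06,0.67],
    [0.09,-0.06,0.67],
    [0.09,-0.06,0.67],
    [0.09,-0.06,0.67],
    [0.09,-0.06,0.67],
    [0.09,-0.06,0.67],
    [0.09,-0.06,0.67],
    [0.09,-0.06,0.67]
  ],
  "claw": [0.1,0.1,0.1,0.1,0.1,0.1,0.1,0.1,0.1,0.1]
}}

```text
clock: 25.75
position: [0.4441, 0.1027, 0.2133]
ee_rot: [1.417, 2.636, -0.126]
force: [1.3, -0.9, -2.4]
width: 0.166
gripper_force: 30.0
```

>>> {"op": "arm_command", "data": {
  "dp": [
    [0.72,0.51,0.46],
    [0,0,0],
    [0,0,0]
  ],
  "angular": [
    [0.09,-0.06,0.67],
    [0,0,0],
    [0,0,0]
  ],
  "claw": [0.1,0.1,0.1]
}}

```text
clock: 26.05
position: [0.4459, 0.1223, 0.1993]
ee_rot: [1.537, 2.561, -0.14]
force: [-0.3, -0.8, -1.4]
width: 0.165
gripper_force: 30.0
```

```bash
python3 - <<'E'
from cc import *
p,R,s=cur();Q=Rtool(117.7,-10);print(p,(Q.inv()*R).as_rotvec(degrees=True).round(1),s["joints"].round(2),s["force"].round(1))
d=arm.get_image("top");np.savez("t9.npz",**d);P=cloud(d);F=d["frame"].astype(int);m=(d["z_map"]>0)
v=P-p;e=np.array([.465,-.885,0]);a=v@e;b=v@np.array([.885,.465,0])
k=m&(abs(b)<.03)&(a>.03)&(a<.14)&(P[...,2]>.09)&(P[...,2]<.2)
q=np.stack([a[k],b[k],v[k][:,2]],1)*1000;print(len(q))
if len(q)>20:
    w=(q[:,0]>40);c=np.polyfit(q[w,0],q[w,2],1);print("pitch",np.degrees(np.arctan(c[0])),"z at 100:",np.polyval(c,100),"x max",np.percentile(q[:,0],99),"b",np.percentile(q[:,1],[3,97]))
plan([([.4471,.1228,.098],Q,5)])
E
```

```text
[0.44589637 0.12227813 0.19929542] [ 0.1 -0.2 -0.4] [-0.38  0.18 -0.18  1.98  0.25  1.02 -0.2 ] [-0.3 -0.8 -1.4]
405
pitch -20.95753289858611 z at 100: -50.25948963361137 x max 101.52054404534849 b [-19.13160636  22.26654045]
5 rows
{"dp":[[0.15,0.01,0.8],[0.15,0.01,0.8],[0.15,0.01,0.8],[0.15,0.01,0.8],[0.15,0.01,0.8]],"angular":[[0.0,0.0,0.01],[0.0,0.0,0.01],[0.0,0.0,0.01],[0.0,0.0,0.01],[0.0,0.0,0.01]]}
```

>>> {"op": "arm_command", "data": {
  "dp": [
    [0.15,0,0.8],
    [0.15,0,0.8],
    [0.15,0,0.8],
    [0.15,0,0.8],
    [0.15,0,0.8],
    [0.01,0,0.08],
    [0.01,0,0.08],
    [0,0,0.08],
    [0,0,0]
  ],
  "angular": [
    [0,0,0.01],
    [0,0,0.01],
    [0,0,0.01],
    [0,0,0.01],
    [0,0,0.01],
    [0,0,0],
    [0,0,0],
    [0,0,0],
    [0,0,0]
  ],
  "claw": [0.1,0.1,0.1,0.1,0.1,0.1,0.1,0.1,0.1]
}}

```text
clock: 27.0
position: [0.4471, 0.1223, 0.0933]
ee_rot: [1.55, 2.551, -0.135]
force: [-0.6, -0.6, -1.4]
width: 0.162
gripper_force: 30.0
```

Next I'll relax the grip to 6 N and follow the arc down around the tip.

>>> {"op": "arm_command", "data": {
  "dp": [
    [0,0,0.06],
    [0,0,0.06],
    [0,0,0],
    [0.1,0,0.12],
    [0.1,0,0.12],
    [0.12,0,0.13]
  ],
  "angular": [
    [0,0,0],
    [0,0,0],
    [0,0,0],
    [0,0,0],
    [0,0,0],
    [0,0,0]
  ],
  "claw": [0.1,0.1,0.1,0.1,0.1,0.1],
  "force": 6
}}

```text
clock: 27.6
position: [0.4437, 0.1275, 0.0787]
ee_rot: [1.55, 2.552, -0.137]
force: [0.7, 0.3, -0.3]
width: 0.173
gripper_force: 6.0
```

```bash
cat > tl.py <<'E'
from cc import *
p,R,s=cur();print(p.round(4),s["force"].round(1),s["width"])
d=arm.get_image("top");np.savez("t9.npz",**d);P=cloud(d);m=(d["z_map"]>0)
v=P-p;e=np.array([.465,-.885,0]);a=v@e;b=v@np.array([.885,.465,0]);F=d["frame"].astype(int)
k=m&(abs(b)<.016)&(a>.045)&(a<.09)&(P[...,2]>.03)&(P[...,2]<.2)
c=np.polyfit(a[k]*1000,P[k][:,2]*1000,1);print("pitch",np.degrees(np.arctan(c[0])).round(1),"world z at 60, 100:",np.polyval(c,[60,100]).round(1),k.sum())
E
python3 tl.py
```

```text
[0.4437 0.1275 0.0787] [ 0.7  0.3 -0.3] 0.17296381545286235
pitch -13.7 world z at 60, 100: [54.8 45. ] 169
```

>>> {"op": "arm_command", "data": {
  "dp": [
    [0.1,0,0.11],
    [0.1,0,0.12],
    [0.1,0,0.14],
    [0.09,0,0.15],
    [0.09,0,0.16],
    [0.08,0,0.16],
    [0.04,0,0.06],
    [0,0,0]
  ],
  "angular": [
    [0,0,0],
    [0,0,0],
    [0,0,0],
    [0,0,0],
    [0,0,0],
    [0,0,0],
    [0,0,0],
    [0,0,0]
  ],
  "claw": [0.1,0.1,0.1,0.1,0.1,0.1,0.1,0.1]
}}

```text
clock: 28.45
position: [0.4387, 0.1369, 0.0539]
ee_rot: [1.55, 2.552, -0.137]
force: [-0.4, 1.4, -0.7]
width: 0.173
gripper_force: 6.0
```

```bash
python3 tl.py
```

```text
[0.4387 0.1369 0.0539] [-0.4  1.4 -0.7] 0.17325946805523026
pitch -0.4 world z at 60, 100: [44.6 44.3] 160
```

>>> {"op": "arm_command", "data": {
  "dp": [
    [0.01,0,0.04],
    [0,0,0],
    [0,0,0],
    [0,0,0],
    [0,0,0],
    [0,0,-0.4],
    [0,0,-0.8],
    [0,0,-0.8],
    [0,0,-0.8],
    [0,0,-0.8]
  ],
  "angular": [
    [0,0,0],
    [0,0,0],
    [0,0,0],
    [0,0,0],
    [0,0,0],
    [0,0,0],
    [0,0,0],
    [0,0,0],
    [0,0,0],
    [0,0,0]
  ],
  "claw": [0.1,0.25,0.4,0.45,0.45,0.45,0.45,0.45,0.45,0.45]
}}

```text
clock: 29.5
position: [0.4312, 0.1514, 0.1433]
ee_rot: [1.55, 2.552, -0.136]
force: [0.1, 0.9, -0.4]
width: 0.451
gripper_force: 0.0
```

>>> {"op": "arm_command", "data": {
  "dp": [
    [0.5,0,-0.9],
    [0.8,0,-0.6],
    [0.9,0,0],
    [0.9,0,0],
    [0.9,0,0],
    [0,0,0]
  ],
  "angular": [
    [0,0,0],
    [0,0,0],
    [0,0,0],
    [0,0,0],
    [0,0,0],
    [0,0,0]
  ],
  "claw": [0.45,0.45,0.45,0.45,0.45,0.45]
}}

```text
clock: 30.1
position: [0.3813, 0.2472, 0.1613]
ee_rot: [1.545, 2.556, -0.134]
force: [0.4, 1.0, 0.8]
width: 0.453
gripper_force: 0.0
```

```bash
python3 bm.py; python3 - <<'E'
from cc import *
s=arm.observe();print(s["position"],s["force"].round(1))
d=arm.get_image("top");P=cloud(d);m=d["z_map"]>0
e=np.array([.465,-.885]);f=np.array([.885,.465]);v=P[...,:2]-[.4627,.093];a=v@e*1000;b=v@f*1000;z=P[...,2]*1000
F=d["frame"].astype(int);k=m&(abs(a)<83)&(abs(b)<47)&(F.min(-1)>180)&(z<55)
print("leaf a",np.percentile(a[k],[1,99]),"b",np.percentile(b[k],[1,99]),k.sum());c=np.polyfit(a[k],z[k],1);print("slope deg",np.degrees(np.arctan(c[0])),"z",c[1])
k=m&(abs(a)<83)&(abs(b)<47)&(F[...,0]-F[...,2]>50)&(z>60);print("grip",np.percentile(a[k],[2,98]),np.percentile(b[k],[2,98]),np.median(z[k]))
t0=np.load("top0.npz")["frame"].astype(int)
for n,(u,w) in dict(sill=(417,213),lemon=(386,159),pep=(210,252)).items(): print(n,abs(F-t0)[w-10:w+10,u-10:u+10].mean())
cv2.imwrite("pics/end.png",cv2.resize(d["frame"][140:275,190:435,::-1],None,fx=3.2,fy=3.2))
E
```

```text
wrist 0
top 62
[-10.6  71.2 163. ] [ 11.5  93.3 179.4] fit [  1.5  81.2 162.3] angle 1.1865491553200829 79.34051766221737 1d [1.19101053]
[0.38275556 0.2444125  0.16139086] [-0.4 -0.4  0.2]
leaf a [-60.39243187  70.49991149] b [-20.13670459  21.74900221] 473
slope deg 0.041507550809360715 z 43.02329569024451
grip [-55.65723221  -9.76945978] [-6.7713103   6.60283269] 78.79497699817865
sill 8.9525
lemon 8.155833333333334
pep 24.118333333333332
```

>>> {"op": "arm_command", "data": {
  "dp": [
    [0,0,-0.9],
    [0,0,-0.9],
    [0,0,-0.9],
    [0,0,-0.9],
    [0,0,0]
  ],
  "angular": [
    [0,0,0],
    [0,0,0],
    [0,0,0],
    [0,0,0],
    [0,0,0]
  ],
  "claw": [0.45,0.45,0.45,0.45,0.45]
}}

```text
clock: 30.75
position: [0.3768, 0.259, 0.2525]
ee_rot: [1.552, 2.55, -0.129]
force: [-0.1, 1.1, -0.4]
width: 0.448
gripper_force: 0.0
```

```bash
python3 - <<'E'
from h import *
from cell import arm
a=np.load("scene0.npz");A=cloud(a);d=arm.get_image("scene");D=cloud(d)
for n,c,r in(("pep",(.424,.272),.03),("sill",(.53,-.302),.035),("lemon",(.698,-.227),.04)):
    o=[]
    for P,i in((A,a),(D,d)):
        k=(i["z_map"]>0)&(np.linalg.norm(P[...,:2]-c,axis=-1)<r)&(P[...,2]>.06)&(P[...,2]<.15);o.append((k.sum(),P[k].mean(0).round(3) if k.any() else 0))
    print(n,o)
s=arm.observe();print(s["clock"],s["position"],s["force"].round(1));print(arm.sign_off())
E
```

```text
pep [(np.int64(341), array([0.418, 0.272, 0.11 ])), (np.int64(338), array([0.418, 0.272, 0.11 ]))]
sill [(np.int64(446), array([ 0.519, -0.313,  0.108])), (np.int64(445), array([ 0.519, -0.313,  0.109]))]
lemon [(np.int64(219), array([ 0.689, -0.236,  0.075])), (np.int64(221), array([ 0.688, -0.235,  0.075]))]
30.8 [0.3764208  0.25820197 0.2509085 ] [0.2 0.9 0.1]
the job is handed in; nothing more can be done
None
```

I set the sheeter to the gauge and handed the job in at about 31 s: the lever is at about 1.19 rad (6 mm gap), and the gauge is drawn out and flat in its tray but turned end for end from how it started; my last push on the lever peaked at about 8 N, roughly 6 N above its friction, and the jars and lemon did not move.

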